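# Load the tube roller in order of size

## Task

Load the tube roller: take the four sample tubes out of the tray and lay one in the middle of each lane, in order of thickness, with the thinnest in the lane nearest the tray and the thickest in the lane farthest from it, because the small ones mix soonest and go back first. Set each tube down in the groove between its two rollers, never dropping it, so that it lies there still and does not start rolling, and do not push or knock over the amber bottle.

Things in the scene. Friction and masses are not known exactly. Their poses are not given: they have to be found in the camera images.
- tube_thin_mid (a point): The thinnest tube: a rigid, closed sample tube of pale plastic, blank white label, dark screw cap as wide as the tube; 14 mm in diameter, 90 mm long, about 15 g. Starts lying on the tray's floor. The point is the tube's middle, on its axis half-way along; x runs along the tube to the cap. At rest in a lane it is 12.4 mm above the lane's origin.
- tube_slim_mid (a point): The second thinnest tube: a rigid, closed sample tube of pale plastic, blank white label, dark screw cap as wide as the tube; 19 mm in diameter, 100 mm long, about 28 g. Starts lying on the tray's floor. The point is the tube's middle, on its axis half-way along; x runs along the tube to the cap. At rest in a lane it is 15.9 mm above the lane's origin.
- tube_wide_mid (a point): The second thickest tube: a rigid, closed sample tube of pale plastic, blank white label, dark screw cap as wide as the tube; 25 mm in diameter, 110 mm long, about 52 g. Starts lying on the tray's floor. The point is the tube's middle, on its axis half-way along; x runs along the tube to the cap. At rest in a lane it is 19.6 mm above the lane's origin.
- tube_thick_mid (a point): The thickest tube: a rigid, closed sample tube of pale plastic, blank white label, dark screw cap as wide as the tube; 32 mm in diameter, 120 mm long, about 90 g. Starts lying on the tray's floor. The point is the tube's middle, on its axis half-way along; x runs along the tube to the cap. At rest in a lane it is 23.7 mm above the lane's origin.
- lane_a: A lane of the tube roller (white bench machine); seen from the robot, the right-most (its -y end). Origin: middle of the lane, between its two rollers, at the height of their axes (78 mm over the bench); x along the rollers, away from the robot, y left, z up. All four lanes are alike, 70 mm apart: a groove between two parallel rollers whose axes are 26 mm apart.
- lane_b: A lane of the tube roller (white bench machine); seen from the robot, the second from the right. Origin: middle of the lane, between its two rollers, at the height of their axes (78 mm over the bench); x along the rollers, away from the robot, y left, z up. Each roller of a lane is an 8 mm steel shaft with two black rubber rings, 22 mm in diameter and 10 mm wide, centred 27 mm either side of the lane's middle (44 mm free between them). Tubes lie on the rings.
- lane_c: A lane of the tube roller (white bench machine); seen from the robot, the third from the right. Origin: middle of the lane, between its two rollers, at the height of their axes (78 mm over the bench); x along the rollers, away from the robot, y left, z up. The bearing plates stand 82 mm either side of the lanes' middles, 90 mm high over the bench; the deck below the rollers is 57 mm above the bench.
- lane_d: A lane of the tube roller (white bench machine); seen from the robot, the left-most (its +y end). Origin: middle of the lane, between its two rollers, at the height of their axes (78 mm over the bench); x along the rollers, away from the robot, y left, z up. The rollers of all lanes turn freely but for slight friction; the drive is off.
- tray: The dark grey sample tray in which the tubes lie at the start, 190 mm (x) by 310 mm (y), rim 14 mm high and 3 mm thick, fixed to the bench; origin: the centre of its underside. Its floor is 3 mm above the bench. It stands to the right of the roller in some starts and to its left in others.
- bottle: A small amber glass bottle, 36 mm in diameter and 85 mm high, that stands on the bench between tray and roller; not part of the job. Origin: the centre of its underside; z up.
Things that resemble listed ones, but are neither listed nor needed, are in the scene too. What is shaped like the part that bears tube_thick_mid but pink or turquoise is not meant.

How it is judged (in metres and radians):
At the end, for the whole second after the job is handed in: Each tube rests in its lane's groove, thinnest nearest the tray to thickest farthest: middle within 15 mm along and 8 mm across of the lane's middle, within 4 mm of its resting height, axis within 0.1 rad of the rollers, under 0.02 m/s and 0.3 rad/s (((world y of lane_b above 0 m and (x of tube_thin_mid in the frame of lane_a between -0.015 and 0.015 m and y of tube_thin_mid in the frame of lane_a between -0.008 and 0.008 m and z of tube_thin_mid in the frame of lane_a between 0.0084 and 0.0164 m and angle between the x axis of tube_thin_mid and the x axis of lane_a, either way round below 0.1 rad) and (x of tube_slim_mid in the frame of lane_b between -0.015 and 0.015 m and y of tube_slim_mid in the frame of lane_b between -0.008 and 0.008 m and z of tube_slim_mid in the frame of lane_b between 0.0119 and 0.0199 m and angle between the x axis of tube_slim_mid and the x axis of lane_b, either way round below 0.1 rad) and (x of tube_wide_mid in the frame of lane_c between -0.015 and 0.015 m and y of tube_wide_mid in the frame of lane_c between -0.008 and 0.008 m and z of tube_wide_mid in the frame of lane_c between 0.0156 and 0.0236 m and angle between the x axis of tube_wide_mid and the x axis of lane_c, either way round below 0.1 rad) and (x of tube_thick_mid in the frame of lane_d between -0.015 and 0.015 m and y of tube_thick_mid in the frame of lane_d between -0.008 and 0.008 m and z of tube_thick_mid in the frame of lane_d between 0.0197 and 0.0277 m and angle between the x axis of tube_thick_mid and the x axis of lane_d, either way round below 0.1 rad)) or (world y of lane_b below 0 m and (x of tube_thin_mid in the frame of lane_d between -0.015 and 0.015 m and y of tube_thin_mid in the frame of lane_d between -0.008 and 0.008 m and z of tube_thin_mid in the frame of lane_d between 0.0084 and 0.0164 m and angle between the x axis of tube_thin_mid and the x axis of lane_d, either way round below 0.1 rad) and (x of tube_slim_mid in the frame of lane_c between -0.015 and 0.015 m and y of tube_slim_mid in the frame of lane_c between -0.008 and 0.008 m and z of tube_slim_mid in the frame of lane_c between 0.0119 and 0.0199 m and angle between the x axis of tube_slim_mid and the x axis of lane_c, either way round below 0.1 rad) and (x of tube_wide_mid in the frame of lane_b between -0.015 and 0.015 m and y of tube_wide_mid in the frame of lane_b between -0.008 and 0.008 m and z of tube_wide_mid in the frame of lane_b between 0.0156 and 0.0236 m and angle between the x axis of tube_wide_mid and the x axis of lane_b, either way round below 0.1 rad) and (x of tube_thick_mid in the frame of lane_a between -0.015 and 0.015 m and y of tube_thick_mid in the frame of lane_a between -0.008 and 0.008 m and z of tube_thick_mid in the frame of lane_a between 0.0197 and 0.0277 m and angle between the x axis of tube_thick_mid and the x axis of lane_a, either way round below 0.1 rad))) and linear speed of each of tube_thin, tube_slim, tube_wide, tube_thick below 0.02 m/s and angular speed of each of tube_thin, tube_slim, tube_wide, tube_thick below 0.3 rad/s); the robot touches nothing.
It fails at once if the amber bottle is knocked over or pushed more than 30 mm (angle between bottle's own z axis and vertical above 0.5 rad or distance of bottle from where it was at the start of the episode above 0.03 m).
It fails at once if the tube tube_thin is dropped or thrown (faster than 0.7 m/s with no finger on it) (linear speed of tube_thin above 0.7 m/s and contact force between the fingers and tube_thin below 0.02 N).
It fails at once if the tube tube_slim is dropped or thrown (faster than 0.7 m/s with no finger on it) (linear speed of tube_slim above 0.7 m/s and contact force between the fingers and tube_slim below 0.02 N).
It fails at once if the tube tube_wide is dropped or thrown (faster than 0.7 m/s with no finger on it) (linear speed of tube_wide above 0.7 m/s and contact force between the fingers and tube_wide below 0.02 N).
It fails at once if the tube tube_thick is dropped or thrown (faster than 0.7 m/s with no finger on it) (linear speed of tube_thick above 0.7 m/s and contact force between the fingers and tube_thick below 0.02 N).
It also fails if it takes over 141 s, if anything falls off the work surface, if the arm or the gripper's body presses on something with over 40 N, if the wrist force passes 120 N, or if a joint passes its speed limit or range.

## Robot

A 6-joint arm with a two-finger parallel gripper is mounted at the origin on the work surface. World frame = base frame: x ahead of the robot, y to its left, z up, the work surface at z = 0. Lengths are in m, angles in degrees, forces in N, time in s.
With the tool pointing down it reaches from about 0.375 to 0.75 m from the base axis. Payload 9 kg.
Tool frame: the origin (TCP) lies midway between the tips of the shut fingers; the grasp point (between the pads) lies 19 mm behind it (env.pinch_z is the distance from the TCP to the grasp point, in m); x points along the fingers, y is the direction in which the jaws open and shut, and the axes are right-handed (so a half turn about x gives the same grasp; the last joint's range is limited). The gripper opens to 85 mm and grips with 20 to 120 N. Pads are 22 mm wide; open, the fingers measure 114 mm over their backs; the gripper's body (76 mm by 85 mm) begins 54 mm behind the grasp point. The pads swing forward as they close: fully open they stand 13 mm farther back than shut.
Start: joints at [57.256, 5.964, 5.575, 89.605, 0, 77.527], TCP at [0.208, 0.563, 0.231] pointing down, gripper open.
Joint ranges: [-171.21, 171.21], [-48.23, 106.86], [-62.78, 66.21], [-105.2, 120.99], [-86.42, 89.51], [-180, 180]. Speed limits (degrees/s): [127.2, 127.2, 147.25, 180, 180, 180].

## Interface

Orientations are given as [roll, pitch, yaw] about the fixed x, y, z axes, in that order (R = Rz(yaw) Ry(pitch) Rx(roll)).
In Python, from plant import env gives the robot as it stands.
- The arm moves only by the tool step_arm, never from a script. Its argument "steps" is a list of rows, each a list of 7 numbers: the turn, a rotation vector about the tool's x, y, z in rad, then the shift along the tool's x, y, z in m, then the opening, from 0 (shut) to 1 (fully open). A call has 1 to 10 rows; each row is the pose to reach, as a shift and turn from the pose commanded when the call began, along the tool's axes at that moment; what a row does not reach only later rows make up. A row lasts 1/10 s, in which the tool goes at most 50 mm and 8.59 degrees, less where a joint would pass 70% of its speed; a pose out of reach is approached as far as the arm can. A call with a gripper value outside its range is refused whole. The fingers move at their own pace and stop on an object; "grip_force" is the grip in N (left out, the last holds). Time passes only in rows, so rows that repeat a pose let the fingers close. It gives the time, the measured TCP pose, the force and the opening at its end, in the units of the state.
- env.observe(): the state, without advancing time (a new reading comes with each control period).
- env.read_camera(name): name is "side" or "top" or "wrist"; returns a dict with "color" (384x512x3 uint8, red, green, blue), "camera_matrix" (3x3 intrinsics, pixels), "k1" (the pictures are not rectified: a ray, as slopes to the right and down, at radius r is drawn at 1 + k1 r^2 times it, then the intrinsics apply), "R" (3x3) and "t" (3): a world point X has camera coordinates R X + t. Camera axes: x right, y down, z forward; pixel columns grow to the right and rows downward; lengths in m; the calibration is good to about 2 mm. A picture is of the moment at which its call begins. There is no depth.
- env.job_done(): hands the job in, once; it reports no verdict.
The state is a dict: "t": time; "joint_pos": joint angles; "joint_velocities": joint speeds; "joint_torque": joint torques, N m; "tool_pos": TCP position; "eef_rot": TCP orientation; "force": force on the tool from outside, world axes, zero at the start; "wrist_torque": the same for the moment, N m; "gripper_width": finger opening in m.
Only numpy, scipy, OpenCV 4.12 (cv2) and the standard library are available. Lean on these libraries where they do the work, as an engineer would, in place of code of your own. Each camera call takes 0.05 s, during which the arm holds its last target.

## Working session

There is one attempt and no reset: what is moved stays moved. The work goes in short steps, Python scripts to look and compute and a tool call to move; the robot and the scene stay as the last step left them, time stands still between calls to the robot, and variables do not carry over. Pictures are saved under pics/ and viewed, and the job is handed in when it is done.

Besides the shell and the picture viewer there is one more tool, called after "Call:" by a JSON object that holds its "api" and its "payload". step_arm: Moves the arm, as the interface text tells. Its arguments: {"type":"object","properties":{"steps":{"type":"array"},"grip_force":{"type":"number"}},"required":["steps"]}

```bash
ls; mkdir -p pics; python3 - <<'E'
from plant import env
import cv2
print(env.observe()); print(env.pinch_z)
for n in ["side","top","wrist"]:
    r=env.read_camera(n); cv2.imwrite(f"pics/{n}0.png",r["color"][:,:,::-1])
    print(n,r["camera_matrix"],r["k1"],r["R"],r["t"])
E
```

```text
pics
{'t': 0.0, 'joint_pos': array([5.72582375e+01, 6.00002665e+00, 5.52666828e+00, 8.96035828e+01,
       1.05059517e-03, 7.75260585e+01]), 'joint_velocities': array([-0.1271196 , -0.01191951, -0.03793126, -0.00770691,  0.07051152,
       -0.11613873]), 'joint_torque': array([ 2.64553229e-03, -5.56937635e+01,  5.03643072e+01,  1.69043918e-02,
       -2.67330161e-04,  5.47680855e-06]), 'tool_pos': array([0.20765611, 0.56257114, 0.23050417]), 'eef_rot': array([-103.25623885,   89.92305163, -123.52406057]), 'force': array([0.05757298, 0.49194327, 0.3517704 ]), 'wrist_torque': array([-0.01844959,  0.03995614, -0.04187102]), 'gripper_width': 0.08516785197280015}
0.0187
side [[449.18394837   0.         256.37079694]
 [  0.         449.18394837 192.80884325]
 [  0.           0.           1.        ]] -0.032303807868994665 [[ 9.69262902e-01 -2.46026991e-01 -3.83273651e-04]
 [-1.95294576e-01 -7.68445057e-01 -6.09386759e-01]
 [ 1.49631066e-01  5.90730830e-01 -7.92873023e-01]] [-0.42957563  0.05631514  1.4747595 ]
top [[377.9839719    0.         255.31400088]
 [  0.         377.9839719  191.96808033]
 [  0.           0.           1.        ]] -0.10505159698391517 [[-0.016706   -0.99943971 -0.0290029 ]
 [-0.99631437  0.01908056 -0.0836278 ]
 [ 0.08413434  0.02749892 -0.99607491]] [-0.04403103  0.41277348  1.12973947]
wrist [[323.42229959   0.         254.4809264 ]
 [  0.         323.42229959 192.78576976]
 [  0.           0.           1.        ]] 0.019698924373578376 [[ 0.34512307  0.93855634 -0.00143383]
 [ 0.90333591 -0.33175656  0.27188566]
 [ 0.25470433 -0.09512924 -0.96232849]] [-0.59901156 -0.03472927  0.37809455]
```

View pics/top0.png

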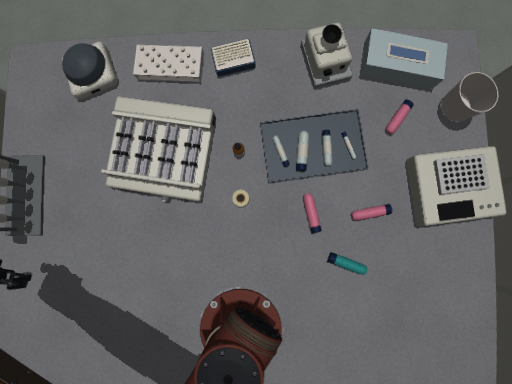

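View pics/side0.png

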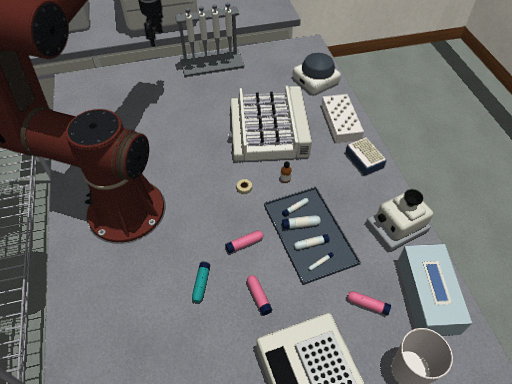

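View pics/wrist0.png

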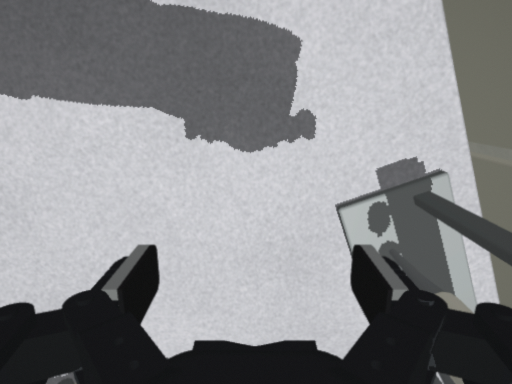

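The top picture shows the tray at about (313,146), to the right of the roller at (160,150), so the thin tube goes in lane_a. There are four pale tubes in the tray, at (281,151), (303,151), (327,147) and (349,146). The bottle is at (238,150). The pink and turquoise tubes lie outside the tray and are decoys.

```bash
cat > h.py <<'E'
import numpy as np, cv2
def und(r,pts):
    K=r["camera_matrix"]; k=r["k1"]
    p=(np.atleast_2d(pts)-K[:2,2])/[K[0,0],K[1,1]]
    q=p.copy()
    for _ in range(20): q=p/(1+k*(q**2).sum(1,keepdims=True))
    return q
def ray(r,pts):
    q=und(r,pts); d=np.c_[q,np.ones(len(q))]@r["R"]
    return -r["R"].T@r["t"], d
def onplane(r,pts,z):
    c,d=ray(r,pts); return c+d*((z-c[2])/d[:,2:])
def proj(r,X):
    c=np.atleast_2d(X)@r["R"].T+r["t"]; q=c[:,:2]/c[:,2:]
    q=q*(1+r["k1"]*(q**2).sum(1,keepdims=True)); K=r["camera_matrix"]
    return q*[K[0,0],K[1,1]]+K[:2,2]
E
python3 - <<'E'
from plant import env
from h import *
t=env.read_camera("top"); s=env.read_camera("side")
a=t["color"][85:210,95:250]; b=t["color"][100:195,250:375]
cv2.imwrite("pics/topA.png",cv2.resize(a[:,:,::-1],None,fx=5,fy=5,interpolation=cv2.INTER_CUBIC))
cv2.imwrite("pics/topB.png",cv2.resize(b[:,:,::-1],None,fx=6,fy=6,interpolation=cv2.INTER_CUBIC))
cv2.imwrite("pics/sideA.png",cv2.resize(s["color"][80:170,220:320][:,:,::-1],None,fx=6,fy=6,interpolation=cv2.INTER_CUBIC))
E
```

```text
(no output)
```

View pics/topA.png

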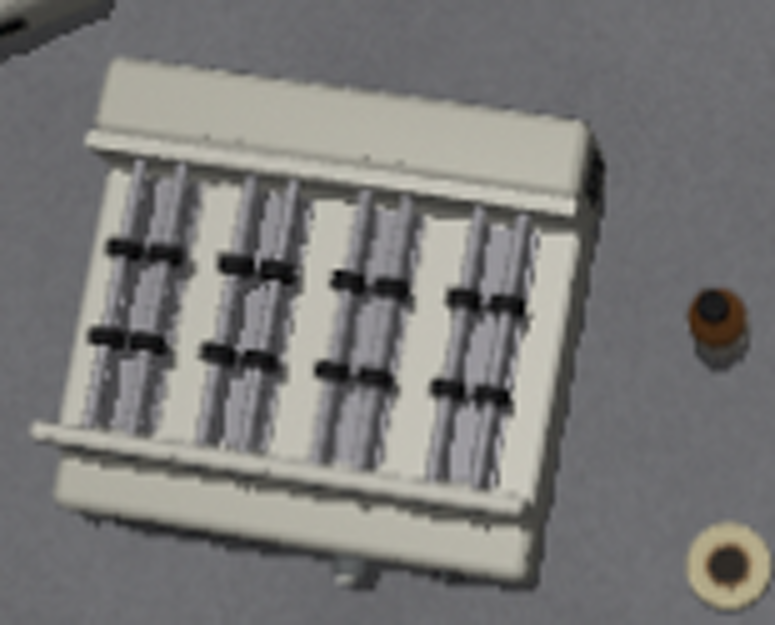

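View pics/topB.png

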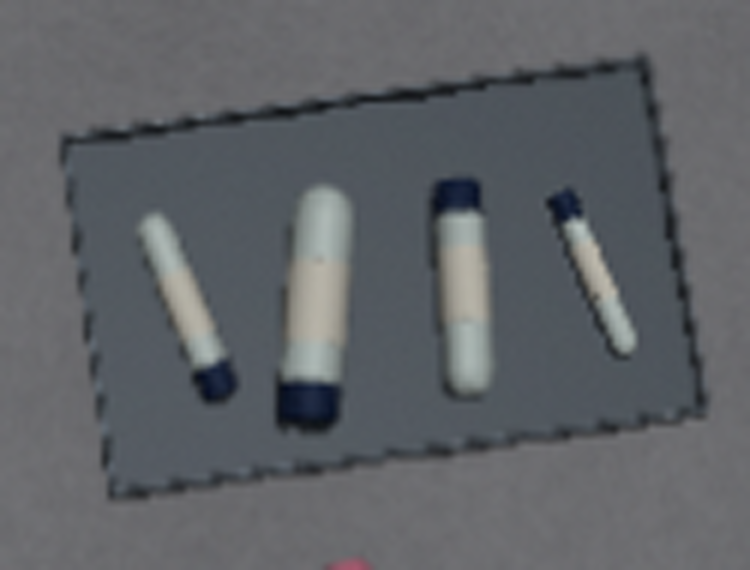

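View pics/sideA.png

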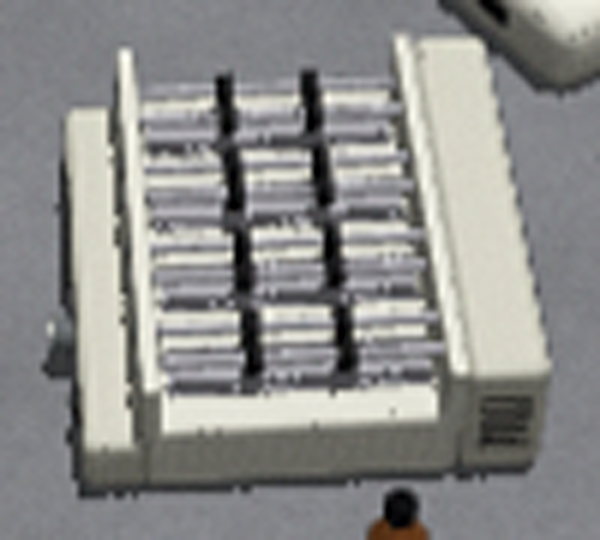

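Enlarged crop of the tray, left to right: slim, thick, wide, thin (widths are about 31, 60, 48 and 24 px at 6x). All four are pale with dark caps, as described.

```bash
cat > m.py <<'E'
from plant import env
from h import *
t=env.read_camera("top"); im=t["color"]; 
hsv=cv2.cvtColor(im,cv2.COLOR_RGB2HSV)
# tubes
roi=np.zeros(im.shape[:2],bool); roi[112:182,265:362]=1
poly=np.array([[263,126],[356,112],[365,168],[270,180]]); pm=cv2.fillPoly(np.zeros(im.shape[:2],np.uint8),[poly],1)
i=im.astype(int)
m=((i[:,:,0]>130)|((i[:,:,2]-i[:,:,0]>25)&(i[:,:,2]>40)))&(pm>0)
n,l,st,ce=cv2.connectedComponentsWithStats(m.astype(np.uint8)*255)
for k in range(1,n):
    if st[k,4]<60: continue
    ys,xs=np.where(l==k); p=np.c_[xs,ys].astype(float)
    rect=cv2.minAreaRect(p.astype(np.float32)); w=min(rect[1])
    P=onplane(t,p,0.012)[:,:2]; c0=P.mean(0); u,s,v=np.linalg.svd(P-c0,full_matrices=False)
    L=np.ptp((P-c0)@v[0]); W=len(p)*1.0
    wid=2*np.sqrt(3)*s[1]/np.sqrt(len(p))
    r={0:.007,1:.0095,2:.0125,3:.016}[int(np.argmin(abs(np.array([90,100,110,120])-L*1000)))]
    P=onplane(t,p,0.003+r)[:,:2]; e=(P-P.mean(0))@v[0]; c=P.mean(0)+v[0]*(e.max()+e.min())/2
    # cap dir
    cap=np.array([i[int(y),int(x),0]<90 for x,y in p]); d=(P[cap].mean(0)-c)@v[0]; ax=v[0]*np.sign(d)
    print("tube px",ce[k].round(1),"L",L.round(4),"W",wid.round(4),"area",st[k,4],"ctr",c.round(4),P.mean(0).round(4),"cap dir deg",np.degrees(np.arctan2(ax[1],ax[0])).round(1))
# bottle
m=((hsv[:,:,0]<18)&(hsv[:,:,1]>120)&(pm==0)); m[:, :225]=0;m[:,252:]=0;m[:135]=0;m[175:]=0
ys,xs=np.where(m);print("bottle px",xs.mean(),ys.mean(),onplane(t,[[xs.mean(),ys.mean()]],.06).round(3))
# rings
g=im.max(2); m=np.zeros(g.shape,np.uint8); m[95:195,100:220]=(g[95:195,100:220]<55)
n,l,st,ce=cv2.connectedComponentsWithStats(m*255)
for k in range(1,n):
    if st[k,4]>=10: print(k,st[k],ce[k].round(1))
cv2.imwrite("pics/m.png",cv2.resize(m[90:200,95:220]*255,None,fx=5,fy=5,interpolation=0))
# tray corners
print(onplane(t,poly.astype(float),.014).round(3))
E
python3 m.py
```

```text
tube px [302.8 147.5] L 0.0952 W 0.024 area 237 ctr [ 0.5484 -0.1996] [ 0.5468 -0.1994] cap dir deg nan
tube px [280.7 150.2] L 0.0965 W 0.0141 area 135 ctr [ 0.5391 -0.1315] [ 0.5394 -0.1313] cap dir deg -159.4
tube px [327.4 149. ] L 0.0848 W 0.0178 area 158 ctr [ 0.5396 -0.2756] [ 0.541  -0.2755] cap dir deg nan
tube px [349.9 147. ] L 0.069 W 0.0099 area 71 ctr [ 0.5461 -0.3455] [ 0.5461 -0.3455] cap dir deg nan
bottle px 238.20289855072463 149.1014492753623 [[ 0.536 -0.004  0.06 ]]
1 [212 115   4  13  36] [213.5 120.6]
2 [117 133  15   6  52] [124.3 135. ]
3 [139 136   7   5  27] [142.2 137.7]
4 [147 137   7   5  29] [150.  138.9]
5 [161 139   8   5  26] [164.5 141. ]
6 [170 141   7   5  25] [173.3 142.4]
7 [185 143   6   5  23] [187.9 144.5]
8 [193 144   7   5  27] [196.3 145.7]
9 [113 151  16   5  50] [120.5 152.7]
10 [136 154   6   5  22] [138.8 155.6]
11 [143 155   8   5  25] [146.5 156.8]
12 [158 157   7   5  22] [161.3 159. ]
13 [166 159   8   4  22] [169.7 160.2]
14 [182 161   6   5  22] [184.8 162.4]
15 [190 162   7   5  24] [192.9 163.8]
17 [118 189  33   6  51] [133.8 191.5]
[[ 0.616 -0.079  0.014]
 [ 0.656 -0.369  0.014]
 [ 0.479 -0.388  0.014]
 [ 0.448 -0.097  0.014]]m.py:21: RuntimeWarning: Mean of empty slice.
  cap=np.array([i[int(y),int(x),0]<90 for x,y in p]); d=(P[cap].mean(0)-c)@v[0]; ax=v[0]*np.sign(d)
  ret = um.true_divide(
```

```bash
cat > m2.py <<'E'
from plant import env
from h import *
def tubes(t,poly,show=None,hs=True):
    im=t["color"];i=im.astype(int)
    pm=cv2.fillPoly(np.zeros(im.shape[:2],np.uint8),[np.array(poly)],1)
    bg=np.median(i[pm>0],axis=0)
    m=((i[:,:,0]>bg[0]+30)|((i[:,:,2]-i[:,:,0]>28)&(i[:,:,0]<bg[0]-25)))&(pm>0)
    n,l,st,ce=cv2.connectedComponentsWithStats(m.astype(np.uint8)*255)
    out=[]
    for k in range(1,n):
        if st[k,4]<60: continue
        ys,xs=np.where(l==k); p=np.c_[xs,ys].astype(float)
        P=onplane(t,p,0.014)[:,:2]; c0=P.mean(0); u,s,v=np.linalg.svd(P-c0,full_matrices=False)
        L=np.ptp((P-c0)@v[0])
        j=int(np.argmin(abs(np.array([90,100,110,120])-L*1000))); 
        out.append((len(p),p,L,v,2*np.sqrt(3)*s[1]/np.sqrt(len(p))))
    out.sort(key=lambda o:o[0])
    for o,(nm,r) in zip(out,[("thin",.007),("slim",.0095),("wide",.0125),("thick",.016)]):
        _,p,L,v,w=o
        P=onplane(t,p,.003+r)[:,:2]; v=np.linalg.svd(P-P.mean(0),full_matrices=False)[2]; e=(P-P.mean(0))@v[0]; c=P.mean(0)+v[0]*(e.max()+e.min())/2
        cap=np.array([i[int(y),int(x),0]<bg[0] for x,y in p]); ax=v[0]*np.sign((P[cap].mean(0)-c)@v[0]) if cap.any() else v[0]
        print(nm,"px",p.mean(0).round(1),"n",len(p),"L",L.round(3),"W",w.round(4),"mid",c.round(4),"mean",P.mean(0).round(4),"capdir",np.degrees(np.arctan2(ax[1],ax[0])).round(1))
    return m
if __name__=="__main__":
    t=env.read_camera("top"); tubes(t,[[263,126],[356,112],[365,168],[270,180]])
    s=env.read_camera("side"); m=tubes(s,[[268,205],[316,190],[357,263],[306,279]])
    i=t["color"]; print(i[165,302],i[130,300],i[166,286],i[134,344], i[120,310])
E
python3 m2.py
```

```text
thin px [349.8 147. ] n 86 L 0.072 W 0.0118 mid [ 0.5456 -0.3451] mean [ 0.546  -0.3449] capdir -159.0
slim px [280.4 149.5] n 156 L 0.096 W 0.0161 mid [ 0.5402 -0.1311] mean [ 0.5417 -0.1305] capdir -159.3
wide px [327.5 149.7] n 202 L 0.09 W 0.0216 mid [ 0.5383 -0.2747] mean [ 0.5377 -0.2747] capdir -178.4
thick px [302.6 149.3] n 320 L 0.117 W 0.0273 mid [ 0.5392 -0.198 ] mean [ 0.5398 -0.198 ] capdir 174.3
thin px [320.2 261. ] n 118 L 0.089 W 0.0137 mid [ 0.5564 -0.3413] mean [ 0.5543 -0.3421] capdir 21.0
slim px [296.2 205.3] n 136 L 0.099 W 0.0194 mid [ 0.5437 -0.129 ] mean [ 0.5453 -0.1284] capdir -158.5
wide px [310.8 241.3] n 252 L 0.111 W 0.0261 mid [ 0.5497 -0.2724] mean [ 0.5473 -0.2725] capdir 2.4
thick px [301.9 220.9] n 329 L 0.119 W 0.0349 mid [ 0.5421 -0.1957] mean [ 0.5427 -0.1957] capdir 173.4
[33 44 67] [81 87 94] [27 32 40] [29 38 61] [79 85 92]
```

```bash
sed -i 's/>28)&(i\[:,:,0\]<bg\[0\]-25)/>16)\&(i[:,:,0]<bg[0]-15)/' m2.py; python3 m2.py; cat > rings.py <<'E'
from plant import env
from h import *
from scipy.optimize import least_squares
t=env.read_camera("top"); s=env.read_camera("side")
# ring pair centroids in top, detected; order lanes d..a, far row then near row
im=t["color"]; g=im.max(2); m=np.zeros(g.shape,np.uint8); m[130:168,110:202]=(g[130:168,110:202]<55)
ys,xs=np.where(m); p=np.c_[xs,ys].astype(float)
obj=np.array([[x,l*.07-.105,0] for l in range(4) for x in (-.027,.027)])
def fit(r,init,zz,p):
    # assign each dark pixel to nearest pair centre, refine rigid 2D
    P=onplane(r,p,zz)[:,:2]; x,y,a=init
    for _ in range(30):
        R=np.array([[np.cos(a),-np.sin(a)],[np.sin(a),np.cos(a)]]); q=obj[:,:2]@R.T+[x,y]
        d=np.linalg.norm(P[:,None]-q[None],axis=2); k=d.argmin(1); ok=d.min(1)<.03
        C=np.array([P[(k==j)&ok].mean(0) for j in range(8)])
        f=lambda v:((obj[:,:2]@np.array([[np.cos(v[2]),-np.sin(v[2])],[np.sin(v[2]),np.cos(v[2])]]).T+v[:2])-C).ravel()
        so=least_squares(f,[x,y,a]); x,y,a=so.x
    return so,C
for zz in (.078,.083,.086):
    so,C=fit(t,(.53,.2,-.1),zz,p); print("top",zz,so.x.round(4),np.degrees(so.x[2]).round(2),"res mm",(so.fun*1000).round(1))
x,y,a=so.x
q=proj(s,np.c_[obj[:,:2]@np.array([[np.cos(a),-np.sin(a)],[np.sin(a),np.cos(a)]]).T+[x,y],np.full(8,.083)])
print(q.round(1))
g=s["color"].max(2); m=np.zeros(g.shape,bool)
for u,v in q: m[int(v)-4:int(v)+5,int(u)-4:int(u)+5]|=g[int(v)-4:int(v)+5,int(u)-4:int(u)+5]<50
ys,xs=np.where(m); ps=np.c_[xs,ys].astype(float)
so,C=fit(s,(x,y,a),.083,ps); print("side",so.x.round(4),(so.fun*1000).round(1),len(ps))
E
python3 rings.py
```

```text
thin px [348.6 144.4] n 107 L 0.089 W 0.0121 mid [ 0.5538 -0.342 ] mean [ 0.5543 -0.3418] capdir 20.9
slim px [280.9 150.7] n 172 L 0.099 W 0.0168 mid [ 0.5389 -0.1317] mean [ 0.5381 -0.132 ] capdir -159.2
wide px [327.2 146.8] n 240 L 0.11 W 0.0214 mid [ 0.548  -0.2742] mean [ 0.547  -0.2743] capdir 1.8
thick px [302.5 150.5] n 340 L 0.12 W 0.0279 mid [ 0.5375 -0.1978] mean [ 0.536  -0.1977] capdir 174.0
thin px [320.8 260.6] n 127 L 0.092 W 0.0142 mid [ 0.5575 -0.3407] mean [ 0.5566 -0.341 ] capdir 21.2
slim px [295. 206.] n 152 L 0.104 W 0.0202 mid [ 0.5413 -0.1299] mean [ 0.5407 -0.1301] capdir -158.7
wide px [311.8 241.1] n 267 L 0.111 W 0.0271 mid [ 0.5498 -0.2726] mean [ 0.5504 -0.2726] capdir 1.6
thick px [301.  221.1] n 350 L 0.122 W 0.0359 mid [ 0.5403 -0.1958] mean [ 0.5396 -0.1957] capdir 174.0
[33 43 67] [80 87 94] [29 34 41] [28 38 62] [81 87 93]
top 0.078 [ 0.5396  0.2375 -0.1762] -10.09 res mm [-0.1  0.1 -0.2  0.2 -0.  -0.9 -0.  -0.4  0.3  0.1 -0.   0.   0.1  0.1
 -0.1  0.7]
top 0.083 [ 0.5386  0.236  -0.1762] -10.09 res mm [-0.3 -0.4 -0.2 -0.3 -0.2 -1.   0.1 -0.6  0.2  0.3  0.1  0.2  0.1  0.6
  0.1  1.2]
top 0.086 [ 0.538   0.2351 -0.1762] -10.09 res mm [-0.4 -0.6 -0.1 -0.6 -0.3 -1.1  0.1 -0.7  0.2  0.4  0.2  0.2  0.1  0.9
  0.3  1.4]
[[260.6 136.7]
 [276.  135.9]
 [259.1 122.7]
 [274.1 122. ]
 [257.6 109.5]
 [272.2 108.8]
 [256.2  96.9]
 [270.5  96.2]]
side [ 0.5413  0.237  -0.1746] [-0.1 -1.7 -0.5 -1.4  0.7  1.6 -0.3 -1.   0.1  1.2 -0.  -0.8 -0.1 -0.1
  0.   2.3] 162
```

```bash
cat > d.py <<'E'
import sys
from plant import env
from h import *
from scipy.spatial.transform import Rotation as Ro
def delta(pos,phi):
    o=env.observe(); R0=Ro.from_euler("xyz",o["eef_rot"],degrees=True)
    y0=R0.as_matrix()[:,1]; f0=np.degrees(np.arctan2(y0[1],y0[0])); q=o["joint_pos"]
    print("t",o["t"].__round__(2),"tcp",o["tool_pos"].round(4),"phi",f0.round(2),"q1,q6",q[[0,5]].round(1),"F",o["force"].round(2),"w",round(o["gripper_width"],4))
    q1=np.degrees(np.arctan2(pos[1],pos[0]))
    for f in (phi,phi+180):
        f=(f-f0+180)%360-180+f0
        c,s=np.cos(np.radians(f)),np.sin(np.radians(f))
        R1=np.array([[0,c,s],[0,s,-c],[-1,0,0]])
        rv=(R0.inv()*Ro.from_matrix(R1)).as_rotvec(); sh=R0.inv().apply(np.array(pos)-o["tool_pos"])
        print("phi",round(f,1),"row",rv.round(4),sh.round(4),"deg",np.degrees(np.linalg.norm(rv)).round(1),"q6 est",(q[5]-(f-f0)+(q1-q[0])).round(1))
if __name__=="__main__": a=[float(x) for x in sys.argv[1:]]; delta(a[:3],a[3])
E
python3 d.py 0.540 -0.131 0.15 111.0
```

```text
t 0.6 tcp [0.2079 0.5629 0.2313] phi 69.73 q1,q6 [57.3 77.5] F [-0.46 -0.06 -0.15] w 0.0851
phi 111.0 row [-7.204e-01  0.000e+00 -1.000e-04] [ 0.0813 -0.5358  0.552 ] deg 41.3 q6 est -34.6
phi -69.0 row [ 2.4212e+00 -1.0000e-04 -0.0000e+00] [ 0.0813 -0.5358  0.552 ] deg 138.7 q6 est 145.4
```

Call:
{"api": "step_arm", "payload": {"steps": [[-0.7204,0,0,0.06,-0.5358,0.552,0.55],[-0.7204,0,0,0.06,-0.5358,0.552,0.55],[-0.7204,0,0,0.06,-0.5358,0.552,0.55],[-0.7204,0,0,0.06,-0.5358,0.552,0.55],[-0.7204,0,0,0.06,-0.5358,0.552,0.55],[-0.7204,0,0,0.06,-0.5358,0.552,0.55],[-0.7204,0,0,0.06,-0.5358,0.552,0.55],[-0.7204,0,0,0.06,-0.5358,0.552,0.55],[-0.7204,0,0,0.06,-0.5358,0.552,0.55],[-0.7204,0,0,0.06,-0.5358,0.552,0.55]], "grip_force": 25}}

```text
t: 1.6
tool_pos: [0.4148, 0.131, 0.1945]
eef_rot: [-13.1, 89.9, 8.0]
force: [0.8, 0.7, 0.4]
gripper_width: 0.0467
```

```bash
python3 d.py 0.540 -0.131 0.14 111.0
```

```text
t 1.6 tcp [0.4148 0.131  0.1945] phi 111.01 q1,q6 [  0.2 -20.8] F [0.76 0.66 0.38] w 0.0467
phi 111.0 row [0.0001 0.0013 0.0003] [ 0.0547 -0.2894  0.0228] deg 0.1 q6 est -34.6
phi 291.0 row [-3.1415e+00 -5.0000e-04  2.0000e-03] [ 0.0547 -0.2894  0.0228] deg 180.0 q6 est -214.6
```

Call:
{"api": "step_arm", "payload": {"steps": [[0,0,0,0.0547,-0.2894,0.0228,0.55],[0,0,0,0.0547,-0.2894,0.0228,0.55],[0,0,0,0.0547,-0.2894,0.0228,0.55],[0,0,0,0.0547,-0.2894,0.0228,0.55],[0,0,0,0.0547,-0.2894,0.0228,0.55],[0,0,0,0.0547,-0.2894,0.0228,0.55],[0,0,0,0.0547,-0.2894,0.0228,0.55],[0,0,0,0.0547,-0.2894,0.0228,0.55]]}}

```text
t: 2.4
tool_pos: [0.5389, -0.1296, 0.139]
eef_rot: [121.9, 89.9, 142.8]
force: [0.3, 0.8, 0.2]
gripper_width: 0.0469
```

```bash
python3 - <<'E'
from plant import env
from h import *
r=env.read_camera("wrist"); im=r["color"][:,:,::-1].copy()
print(env.observe()["tool_pos"],-r["R"].T@r["t"])
for c in ([.538,-.132,.0125],[.541,-.130,.0125]):
    for k in (-.05,0,.05):
        a=np.radians(-159); p=proj(r,[c[0]+k*np.cos(a),c[1]+k*np.sin(a),c[2]])[0]; print(c,k,p)
cv2.imwrite("pics/w1.png",im)
E
python3 d.py 0.540 -0.131 0.14 111.0
```

```text
[ 0.53899124 -0.12872943  0.13958973] [ 0.47339767 -0.15441954  0.2808839 ]
[0.538, -0.132, 0.0125] -0.05 [251.57208044 238.58468809]
[0.538, -0.132, 0.0125] 0 [251.42157952 184.58952831]
[0.538, -0.132, 0.0125] 0.05 [251.25160104 124.99317281]
[0.541, -0.13, 0.0125] -0.05 [252.46161998 242.19664515]
[0.541, -0.13, 0.0125] 0 [252.35486838 188.55871713]
[0.541, -0.13, 0.0125] 0.05 [252.2344549  129.39193357]
t 2.45 tcp [ 0.539  -0.1287  0.1396] phi 110.99 q1,q6 [-27. -48.] F [-0.76  0.72 -0.  ] w 0.0468
phi 111.0 row [-0.0002 -0.0003 -0.0008] [-0.0004 -0.0025  0.0001] deg 0.0 q6 est -34.6
phi -69.0 row [ 3.1414e+00 -1.2000e-03  4.0000e-04] [-0.0004 -0.0025  0.0001] deg 180.0 q6 est 145.4
```

View pics/w1.png

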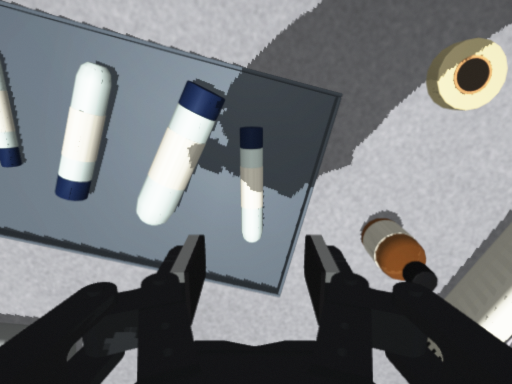

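The wrist picture shows the slim tube, with its cap at (251,127) and its round end at (252,242). It stands upright in the image and matches the projection of the measured pose. Descending.

Call:
{"api": "step_arm", "payload": {"steps": [[0,0,0,0.05,-0.002,0,0.55],[0,0,0,0.1,-0.002,0,0.55],[0,0,0,0.12,-0.002,0,0.55],[0,0,0,0.133,-0.002,0,0.55],[0,0,0,0.133,-0.002,0,0.55],[0,0,0,0.133,-0.002,0,0.0],[0,0,0,0.133,-0.002,0,0.0],[0,0,0,0.133,-0.002,0,0.0],[0,0,0,0.133,-0.002,0,0.0],[0,0,0,0.133,-0.002,0,0.0]]}}

```text
t: 3.45
tool_pos: [0.5414, -0.1314, 0.0089]
eef_rot: [-37.8, 89.8, -16.8]
force: [-1.0, 2.2, 7.8]
gripper_width: 0.0178
```

Call:
{"api": "step_arm", "payload": {"steps": [[0,0,0,0,0,0,0.0],[0,0,0,0,0,0,0.0],[0,0,0,-0.02,0,0,0.0],[0,0,0,-0.05,0,0,0.0],[0,0,0,-0.1,0,0,0.0],[0,0,0,-0.15,0,0,0.0],[0,0,0,-0.19,0,0,0.0],[0,0,0,-0.19,0,0,0.0]]}}

```text
t: 4.25
tool_pos: [0.5429, -0.1324, 0.2045]
eef_rot: [-47.7, 89.4, -26.7]
force: [0.4, 0.1, 0.2]
gripper_width: 0.0173
```

```bash
python3 - <<'E'
from plant import env
from h import *
r=env.read_camera("wrist"); cv2.imwrite("pics/w2.png",r["color"][:,:,::-1])
E
python3 d.py 0.534 0.202 0.19 79.95
```

```text
t 4.3 tcp [ 0.5419 -0.1319  0.2009] phi 111.0 q1,q6 [-27.1 -48.1] F [0.34 0.03 0.23] w 0.0177
phi 80.0 row [0.542  0.0061 0.0038] [0.0098 0.3146 0.1123] deg 31.1 q6 est 30.8
phi 260.0 row [-2.5996 -0.0051  0.0081] [0.0098 0.3146 0.1123] deg 148.9 q6 est -149.2
```

View pics/w2.png

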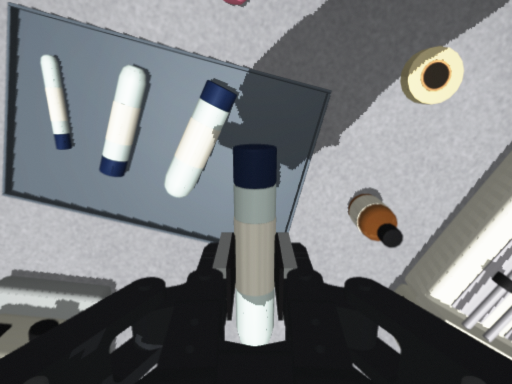

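The slim tube is held upright between the pads at (255,245), with its cap at the top (255,165). Next I compute where it sits relative to the TCP.

```bash
cat > held.py <<'E'
import sys
from plant import env
from h import *
from scipy.spatial.transform import Rotation as Ro
# ends px top/bottom and L, d : solve height of tube axis below camera from its known length, along-tube offset vs TCP
def held(pt,pb,L):
    r=env.read_camera("wrist"); o=env.observe(); z0=o["tool_pos"][2]
    for dz in (0.002,.004,.006,.008,.010,.012,.014):
        P=onplane(r,np.array([pt,pb],float),z0+dz); m=P.mean(0)
        R0=Ro.from_euler("xyz",o["eef_rot"],degrees=True)
        print(dz,"L",np.linalg.norm(P[0]-P[1]).round(4),"mid in tool",R0.inv().apply(m-o["tool_pos"]).round(4))
a=[float(x) for x in sys.argv[1:]]
held(a[:2],a[2:4],a[4])
E
python3 held.py 255 146 255 345 .1
```

```text
0.002 L 0.1048 mid in tool [-0.002  -0.0001  0.0019]
0.004 L 0.1033 mid in tool [-0.004  -0.0001  0.0008]
0.006 L 0.1018 mid in tool [-0.006  -0.0001 -0.0002]
0.008 L 0.1003 mid in tool [-0.008  -0.0001 -0.0012]
0.01 L 0.0989 mid in tool [-0.01   -0.0001 -0.0022]
0.012 L 0.0974 mid in tool [-0.012  -0.0001 -0.0032]
0.014 L 0.0959 mid in tool [-0.014  -0.0001 -0.0042]
```

Call:
{"api": "step_arm", "payload": {"steps": [[0.542,0,0,0.0098,0.3146,0.1123,0],[0.542,0,0,0.0098,0.3146,0.1123,0],[0.542,0,0,0.0098,0.3146,0.1123,0],[0.542,0,0,0.0098,0.3146,0.1123,0],[0.542,0,0,0.0098,0.3146,0.1123,0],[0.542,0,0,0.0098,0.3146,0.1123,0],[0.542,0,0,0.0098,0.3146,0.1123,0],[0.542,0,0,0.0098,0.3146,0.1123,0],[0.542,0,0,0.0098,0.3146,0.1123,0],[0.542,0,0,0.0098,0.3146,0.1123,0]]}}

```text
t: 5.35
tool_pos: [0.5317, 0.2021, 0.1859]
eef_rot: [-151.8, 89.9, -161.9]
force: [-0.9, -0.7, 0.2]
gripper_width: 0.0179
```

```bash
python3 - <<'E'
from plant import env
from h import *
r=env.read_camera("wrist"); cv2.imwrite("pics/w3.png",r["color"][:,:,::-1])
c=np.array([.540,.2365]);th=np.radians(-10.05)
R=np.array([[np.cos(th),-np.sin(th)],[np.sin(th),np.cos(th)]])
for n,l in zip("abcd",(-.105,-.035,.035,.105)):
    print(n,(R@[0,l]+c).round(4),[proj(r,[*(R@[x,l+y]+c),.089])[0].round(0).tolist() for x in(.027,-.027) for y in (-.013,.013)])
E
python3 d.py 0.534 0.202 0.12 79.95
```

```text
a [0.5217 0.1331] [[150.0, 232.0], [183.0, 232.0], [144.0, 164.0], [179.0, 164.0]]
b [0.5339 0.202 ] [[239.0, 232.0], [271.0, 232.0], [238.0, 164.0], [273.0, 164.0]]
c [0.5461 0.271 ] [[327.0, 232.0], [360.0, 232.0], [331.0, 165.0], [366.0, 165.0]]
d [0.5583 0.3399] [[416.0, 232.0], [449.0, 232.0], [426.0, 164.0], [461.0, 164.0]]
t 5.4 tcp [0.532  0.2018 0.1862] phi 79.87 q1,q6 [ 7.6 17.7] F [-0.63  0.37 -0.37] w 0.0178
phi 80.0 row [-0.0015 -0.0008  0.0005] [0.0662 0.0006 0.002 ] deg 0.1 q6 est 30.8
phi -100.0 row [3.1401e+00 8.0000e-04 1.3000e-03] [0.0662 0.0006 0.002 ] deg 179.9 q6 est 210.8
```

View pics/w3.png

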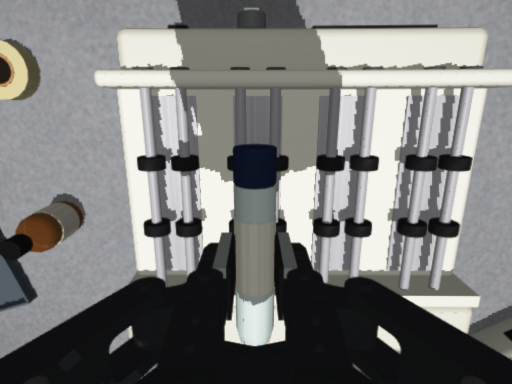

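```bash
sed -e 's/for zz in .*/for zz in (.078,):/' -e 's/(x,y,a),.083,ps/(x,y,a),.078,ps/' -e 's/np.full(8,.083)/np.full(8,.078)/' rings.py > rings2.py; cat >> rings2.py <<'E'
r=env.read_camera("wrist"); g=r["color"].max(2)
x,y,a=.540,.238,-.1755
# visible rings: lanes a, c, d
RR=np.array([[np.cos(a),-np.sin(a)],[np.sin(a),np.cos(a)]])
O=[];C=[]
for l in (-.105,.035,.105):
  for xx in (-.027,.027):
    for yy in (-.013,.013):
      q=proj(r,[*(RR@[xx,l+yy]+[x,y]),.078])[0]; u,v=int(q[0]),int(q[1])
      w=g[v-11:v+12,u-16:u+17]<45
      n,lab,st,ce=cv2.connectedComponentsWithStats(w.astype(np.uint8)); k=1+st[1:,4].argmax()
      px=ce[k]+[u-16,v-11]; print(q.round(1),px.round(1),st[k]); O.append([xx,l+yy]);C.append(onplane(r,[px],.078)[0,:2])
O=np.array(O);C=np.array(C)
f=lambda v:((O@np.array([[np.cos(v[2]),-np.sin(v[2])],[np.sin(v[2]),np.cos(v[2])]]).T+v[:2])-C).ravel()
so=least_squares(f,[x,y,a],loss="soft_l1",f_scale=.001);print("wrist",so.x.round(4),(so.fun*1000).round(1))
E
python3 rings2.py
```

```text
top 0.078 [ 0.5393  0.2425 -0.1632] -9.35 res mm [ 0.1  1.7  0.4  5.1 -0.9 -4.   1.1 -6.3 -1.5  7.   0.5  1.5  2.3 -5.2
 -2.   0.3]
[[260.8 136.2]
 [276.1 135.3]
 [259.  122.3]
 [274.  121.5]
 [257.3 109.2]
 [271.9 108.4]
 [255.7  96.7]
 [269.9  95.9]]
side [ 0.5411  0.2431 -0.1386] [ 2.4 -2.2  1.7  0.3 -0.8  0.6 -0.6  0.8 -3.1  2.2 -2.9  1.1  0.6  3.8
  2.8 -6.7] 220
[151.1 160.5] [152.3 161.8] [  4   5  27  16 352]
[184.4 160.5] [185.5 161.9] [  4   5  27  16 361]
[156.8 225.1] [157.8 226.8] [  5   3  26  18 350]
[188.3 225.1] [189.2 226.5] [  5   3  25  18 353]
[330.3 160.4] [330.  161.7] [  3   5  28  16 378]
[363.7 160.4] [363.5 161.4] [  3   5  28  15 361]
[326.1 225. ] [325.8 226.4] [  4   3  25  18 365]
[357.7 225.1] [357.5 226.5] [  5   3  25  18 356]
[420.5 160.3] [420.6 161.2] [  1   4  32  16 427]
[454.4 160.2] [453.6 161.1] [  0   4  33  16 438]
[411.3 225.1] [411.4 226.4] [  2   3  30  18 408]
[443.3 225.2] [442.5 226.3] [  1   3  31  18 416]
wrist [ 0.5411  0.238  -0.1739] [ 0.1 -0.8  0.  -0.6 -0.3 -0.5 -0.2 -0.5  0.1  0.2  0.2  0.2 -0.1  0.4
 -0.2  0.3  0.2 -0.1  0.3  0.6 -0.2  0.   0.1  0.7]
```

```bash
python3 d.py 0.5345 0.2035 0.10 80
```

```text
t 5.55 tcp [0.5323 0.2019 0.1867] phi 79.85 q1,q6 [ 7.6 17.8] F [-0.16 -0.59 -0.07] w 0.0175
phi 80.0 row [-0.0027 -0.0001  0.    ] [0.0867 0.002  0.0019] deg 0.2 q6 est 30.8
phi -100.0 row [3.1389e+00 0.0000e+00 1.0000e-04] [0.0867 0.002  0.0019] deg 179.8 q6 est 210.8
```

Call:
{"api": "step_arm", "payload": {"steps": [[-0.0027,0,0,0.03,0.002,0.002,0],[-0.0027,0,0,0.06,0.002,0.002,0],[-0.0027,0,0,0.08,0.002,0.002,0],[-0.0027,0,0,0.087,0.002,0.002,0],[-0.0027,0,0,0.087,0.002,0.002,0],[-0.0027,0,0,0.087,0.002,0.002,0]]}}

```text
t: 6.15
tool_pos: [0.5351, 0.2045, 0.1012]
eef_rot: [20.7, 89.9, 10.8]
force: [1.4, 0.2, -0.4]
gripper_width: 0.0179
```

```bash
python3 d.py 0.5345 0.2035 0.088 80; python3 - <<'E'
from plant import env
from h import *
s=env.read_camera("side"); cv2.imwrite("pics/s4.png",cv2.resize(s["color"][60:180,200:330][:,:,::-1],None,fx=5,fy=5,interpolation=cv2.INTER_CUBIC))
w=env.read_camera("wrist"); cv2.imwrite("pics/w4.png",w["color"][:,:,::-1])
E
```

```text
t 6.15 tcp [0.5351 0.2045 0.1012] phi 80.08 q1,q6 [ 7.8 17.8] F [ 1.38  0.2  -0.38] w 0.0179
phi 80.0 row [ 0.0014  0.0015 -0.0006] [ 0.0132 -0.0011 -0.0005] deg 0.1 q6 est 30.8
phi 260.0 row [-3.1402e+00  9.0000e-04  2.4000e-03] [ 0.0132 -0.0011 -0.0005] deg 179.9 q6 est -149.2
```

View pics/s4.png

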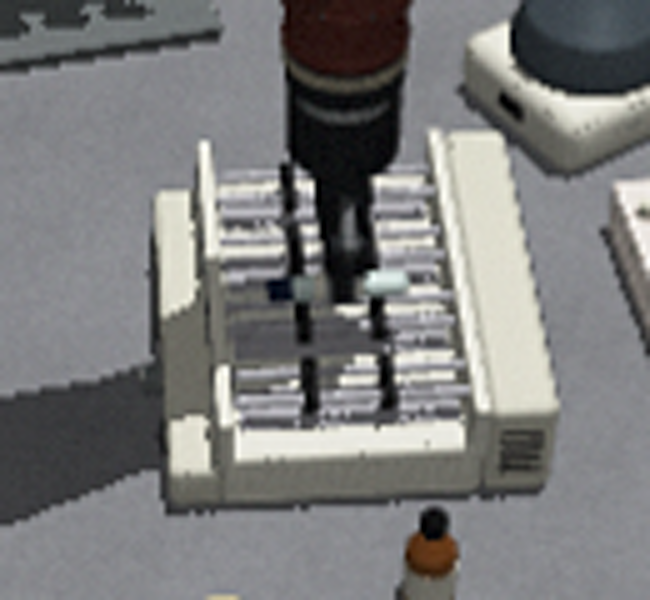

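View pics/w4.png

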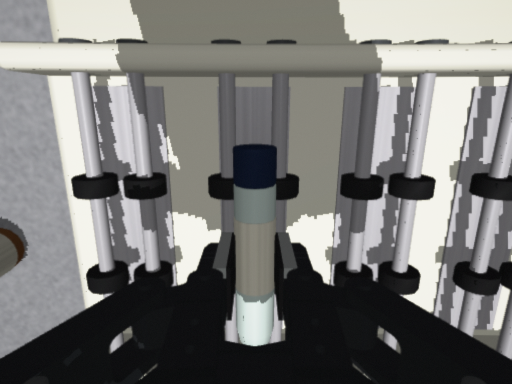

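In the wrist picture, lane b's near rings at about (224,187) and (284,187) sit symmetrically about the tube at x=255. Lowering slowly.

Call:
{"api": "step_arm", "payload": {"steps": [[0,0,0,0.003,0,0,0],[0,0,0,0.006,0,0,0],[0,0,0,0.008,0,0,0],[0,0,0,0.008,0,0,0]]}}

```text
t: 6.65
tool_pos: [0.5341, 0.2046, 0.0914]
eef_rot: [-171.0, 90.0, 179.1]
force: [-0.4, 0.0, 0.4]
gripper_width: 0.0177
```

Call:
{"api": "step_arm", "payload": {"steps": [[0,0,0,0.001,0,0,0],[0,0,0,0.002,0,0,0],[0,0,0,0.002,0,0,0]]}}

```text
t: 6.95
tool_pos: [0.5344, 0.2042, 0.0902]
eef_rot: [-76.8, 89.9, -86.7]
force: [-1.5, -3.7, 3.6]
gripper_width: 0.018
```

Call:
{"api": "step_arm", "payload": {"steps": [[0,0,0,0.0005,0,0,0],[0,0,0,0.001,0,0,0],[0,0,0,0.001,0,0,0]]}}

```text
t: 7.25
tool_pos: [0.5344, 0.2042, 0.09]
eef_rot: [-58.1, 89.9, -68.0]
force: [-5.6, -5.3, 10.9]
gripper_width: 0.0178
```

Call:
{"api": "step_arm", "payload": {"steps": [[0,0,0,-0.001,0,0,0],[0,0,0,-0.001,0,0,0],[0,0,0,-0.001,0,0,0]]}}

```text
t: 7.55
tool_pos: [0.5344, 0.2043, 0.0902]
eef_rot: [-67.3, 90.0, -77.2]
force: [-3.2, -3.6, 6.4]
gripper_width: 0.0179
```

Call:
{"api": "step_arm", "payload": {"steps": [[0,0,0,0,0,0,0.24],[0,0,0,0,0,0,0.28],[0,0,0,0,0,0,0.35],[0,0,0,0,0,0,0.45],[0,0,0,0,0,0,0.45]]}}

```text
t: 8.05
tool_pos: [0.5344, 0.2047, 0.0897]
eef_rot: [115.6, 90.0, 105.7]
force: [-1.0, 0.1, 0.5]
gripper_width: 0.0387
```

Call:
{"api": "step_arm", "payload": {"steps": [[0,0,0,-0.01,0,0,0.45],[0,0,0,-0.04,0,0,0.45],[0,0,0,-0.08,0,0,0.45],[0,0,0,-0.11,0,0,0.6]]}}

```text
t: 8.45
tool_pos: [0.5347, 0.2047, 0.2029]
eef_rot: [21.9, 89.9, 12.0]
force: [0.1, 0.4, 0.8]
gripper_width: 0.0504
```

```bash
python3 d.py 0.539 -0.197 0.19 84.2; python3 - <<'E'
from plant import env
from h import *
w=env.read_camera("wrist"); cv2.imwrite("pics/w5.png",w["color"][:,:,::-1])
E
```

```text
t 8.45 tcp [0.5347 0.2047 0.2029] phi 80.11 q1,q6 [ 7.9 17.8] F [0.05 0.35 0.84] w 0.0504
phi 84.2 row [-0.0714  0.0019 -0.0007] [ 0.0128 -0.395   0.0732] deg 4.1 q6 est -14.3
phi -95.8 row [ 3.0702e+00 -1.1000e-03 -2.9000e-03] [ 0.0128 -0.395   0.0732] deg 175.9 q6 est 165.7
```

View pics/w5.png

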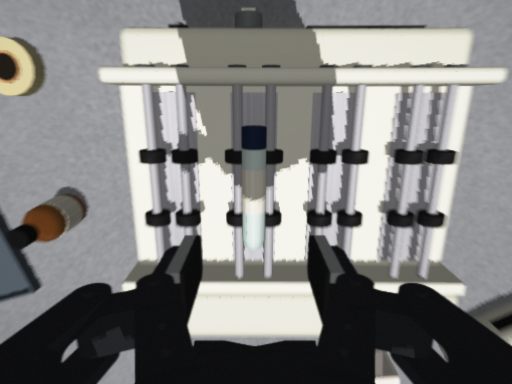

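The slim tube lies in lane b from (253,127) to (253,248), centred between the rings at rows 156 and 218. Next is the thick tube.

Call:
{"api": "step_arm", "payload": {"steps": [[-0.0714,0,0,0.0128,-0.395,0.0732,0.66],[-0.0714,0,0,0.0128,-0.395,0.0732,0.66],[-0.0714,0,0,0.0128,-0.395,0.0732,0.66],[-0.0714,0,0,0.0128,-0.395,0.0732,0.66],[-0.0714,0,0,0.0128,-0.395,0.0732,0.66],[-0.0714,0,0,0.0128,-0.395,0.0732,0.66],[-0.0714,0,0,0.0128,-0.395,0.0732,0.66],[-0.0714,0,0,0.0128,-0.395,0.0732,0.66],[-0.0714,0,0,0.0128,-0.395,0.0732,0.66],[-0.0714,0,0,0.0528,-0.395,0.0732,0.66]]}}

```text
t: 9.5
tool_pos: [0.5412, -0.2006, 0.1522]
eef_rot: [-25.9, 89.5, -31.9]
force: [1.4, 0.1, 0.2]
gripper_width: 0.0565
```

```bash
cat > hov.py <<'E'
import sys
from plant import env
from h import *
x,y,z,cd,L=map(float,sys.argv[1:6]); r=env.read_camera("wrist"); cv2.imwrite(sys.argv[6],r["color"][:,:,::-1])
a=np.radians(cd)
for k in (-.5,0,.5): print(k,proj(r,[x+k*L*np.cos(a),y+k*L*np.sin(a),z])[0].round(1))
E
python3 hov.py .539 -.197 .019 174 .12 pics/w6.png; python3 d.py 0.539 -0.197 0.009 84
```

```text
-0.5 [258.6 243.5]
0 [259.  180.6]
0.5 [259.4 109.6]
t 9.55 tcp [ 0.5374 -0.1971  0.1417] phi 84.1 q1,q6 [-33.2 -27.3] F [-1.44  1.56 -6.87] w 0.0567
phi 84.0 row [ 0.0018 -0.0031 -0.0019] [0.1327 0.     0.002 ] deg 0.2 q6 est -14.1
phi 264.0 row [-3.1398e+00  3.0000e-03 -4.9000e-03] [0.1327 0.     0.002 ] deg 179.9 q6 est -194.1
```

View pics/w6.png

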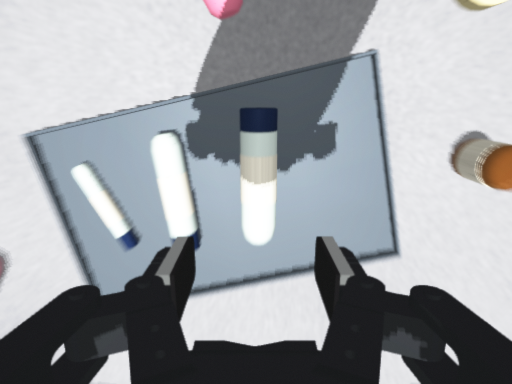

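The thick tube is at (259,107) to (259,245), as projected. Descending and gripping.

Call:
{"api": "step_arm", "payload": {"steps": [[0,0,0,0.04,0,0.002,0.66],[0,0,0,0.08,0,0.002,0.66],[0,0,0,0.11,0,0.002,0.66],[0,0,0,0.125,0,0.002,0.66],[0,0,0,0.132,0,0.002,0.66],[0,0,0,0.132,0,0.002,0.66],[0,0,0,0.132,0,0.002,0.0],[0,0,0,0.132,0,0.002,0.0],[0,0,0,0.132,0,0.002,0.0],[0,0,0,0.132,0,0.002,0.0]], "grip_force": 30}}

```text
t: 10.55
tool_pos: [0.5417, -0.1979, 0.0171]
eef_rot: [-21.8, 89.8, -27.6]
force: [-1.0, 2.0, 6.6]
gripper_width: 0.0309
```

Call:
{"api": "step_arm", "payload": {"steps": [[0,0,0,0,0,0,0.0],[0,0,0,0,0,0,0.0],[0,0,0,-0.02,0,0,0.0],[0,0,0,-0.05,0,0,0.0],[0,0,0,-0.1,0,0,0.0],[0,0,0,-0.15,0,0,0.0],[0,0,0,-0.19,0,0,0.0],[0,0,0,-0.19,0,0,0.0],[0,0,0,-0.19,0,0,0.0]]}}

```text
t: 11.45
tool_pos: [0.5414, -0.1978, 0.2067]
eef_rot: [-25.6, 89.8, -31.4]
force: [-0.4, 0.1, -1.6]
gripper_width: 0.0308
```

```bash
python3 d.py 0.5587 0.342 0.19 80;  python3 - <<'E'
from plant import env
from h import *
w=env.read_camera("wrist"); cv2.imwrite("pics/w7.png",w["color"][:,:,::-1])
E
```

```text
t 11.45 tcp [ 0.5414 -0.1978  0.2067] phi 84.19 q1,q6 [-33.1 -27.3] F [-0.38  0.1  -1.62] w 0.0308
phi 80.0 row [0.0732 0.0029 0.0012] [ 0.0159  0.5388 -0.0374] deg 4.2 q6 est 41.5
phi 260.0 row [-3.0684e+00 -1.9000e-03  4.4000e-03] [ 0.0159  0.5388 -0.0374] deg 175.8 q6 est -138.5
```

View pics/w7.png

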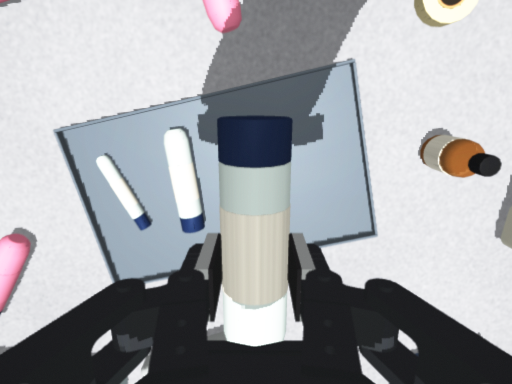

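```bash
python3 held.py 254 119 254 343 .12
```

```text
0.002 L 0.1135 mid in tool [-0.002  -0.0005 -0.0058]
0.004 L 0.1119 mid in tool [-0.004  -0.0005 -0.0067]
0.006 L 0.1103 mid in tool [-0.006  -0.0005 -0.0076]
0.008 L 0.1086 mid in tool [-0.008  -0.0005 -0.0086]
0.01 L 0.107 mid in tool [-0.01   -0.0005 -0.0095]
0.012 L 0.1054 mid in tool [-0.012  -0.0005 -0.0104]
0.014 L 0.1038 mid in tool [-0.014  -0.0005 -0.0113]
```

The thick tube is held, with its cap end at (254,119). Its far end is hidden by the gripper. Moving to lane d.

Call:
{"api": "step_arm", "payload": {"steps": [[0.0732,0,0,0.0159,0.5388,-0.035,0],[0.0732,0,0,0.0159,0.5388,-0.035,0],[0.0732,0,0,0.0159,0.5388,-0.035,0],[0.0732,0,0,0.0159,0.5388,-0.035,0],[0.0732,0,0,0.0159,0.5388,-0.035,0],[0.0732,0,0,0.0159,0.5388,-0.035,0],[0.0732,0,0,0.0159,0.5388,-0.035,0],[0.0732,0,0,0.0159,0.5388,-0.035,0],[0.0732,0,0,0.0159,0.5388,-0.035,0],[0.0732,0,0,0.0159,0.5388,-0.035,0]]}}

```text
t: 12.55
tool_pos: [0.5576, 0.3041, 0.1884]
eef_rot: [-152.8, 89.9, -162.8]
force: [0.8, -0.6, -1.5]
gripper_width: 0.0303
```

```bash
python3 d.py 0.561 0.3425 0.14 80
```

```text
t 12.55 tcp [0.5576 0.3041 0.1884] phi 80.0 q1,q6 [16.8 26.8] F [ 0.76 -0.63 -1.46] w 0.0303
phi 80.0 row [ 0.0001 -0.0022  0.0011] [ 0.0483  0.0385 -0.0032] deg 0.1 q6 est 41.4
phi 260.0 row [-3.1415e+00 -1.8000e-03 -3.5000e-03] [ 0.0483  0.0385 -0.0032] deg 180.0 q6 est -138.6
```

Call:
{"api": "step_arm", "payload": {"steps": [[0,0,0,0,0.02,0,0],[0,0,0,0,0.036,-0.002,0],[0,0,0,0.02,0.036,-0.002,0],[0,0,0,0.045,0.036,-0.002,0],[0,0,0,0.045,0.036,-0.002,0],[0,0,0,0.045,0.036,-0.002,0]]}}

```text
t: 13.15
tool_pos: [0.5621, 0.3376, 0.1441]
eef_rot: [-151.6, 89.8, -161.6]
force: [0.6, -0.3, -0.6]
gripper_width: 0.0306
```

```bash
python3 d.py 0.561 0.3425 0.115 80;  python3 - <<'E'
from plant import env
from h import *
w=env.read_camera("wrist"); cv2.imwrite("pics/w8.png",w["color"][:,:,::-1])
E
```

```text
t 13.15 tcp [0.5621 0.3376 0.1441] phi 80.0 q1,q6 [19.6 29.6] F [ 0.57 -0.35 -0.62] w 0.0306
phi 80.0 row [-0.0001 -0.0026  0.0014] [ 0.0291  0.0047 -0.0018] deg 0.2 q6 est 41.4
phi -100.0 row [3.1415e+00 2.2000e-03 4.1000e-03] [ 0.0291  0.0047 -0.0018] deg 180.0 q6 est 221.4
```

View pics/w8.png

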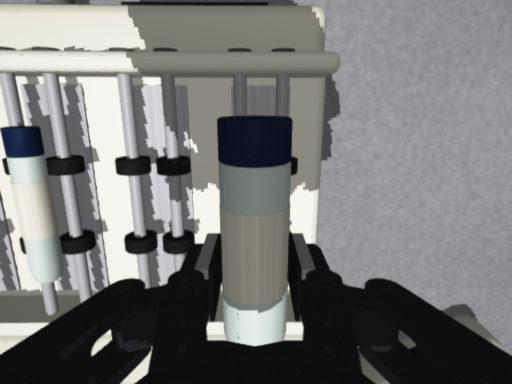

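Call:
{"api": "step_arm", "payload": {"steps": [[0,0,0,0.01,0.0047,-0.001,0],[0,0,0,0.02,0.0047,-0.001,0],[0,0,0,0.029,0.0047,-0.001,0],[0,0,0,0.029,0.0047,-0.001,0],[0,0,0,0.029,0.0047,-0.001,0]]}}

```text
t: 13.7
tool_pos: [0.5627, 0.3426, 0.116]
eef_rot: [-153.9, 90.0, -164.0]
force: [-0.3, -0.5, -1.0]
gripper_width: 0.0306
```

```bash
python3 d.py 0.561 0.3425 0.102 80;  python3 - <<'E'
from plant import env
from h import *
w=env.read_camera("wrist"); cv2.imwrite("pics/w9.png",w["color"][:,:,::-1])
E
```

```text
t 13.7 tcp [0.5627 0.3426 0.116 ] phi 80.0 q1,q6 [20. 30.] F [-0.28 -0.49 -1.04] w 0.0306
phi 80.0 row [-0.     -0.0006  0.0003] [ 0.014  -0.0004 -0.0016] deg 0.0 q6 est 41.4
phi -100.0 row [3.1416e+00 4.0000e-04 9.0000e-04] [ 0.014  -0.0004 -0.0016] deg 180.0 q6 est 221.4
```

View pics/w9.png

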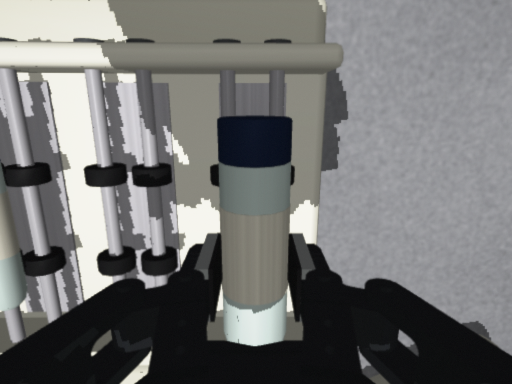

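Call:
{"api": "step_arm", "payload": {"steps": [[0,0,0,0.004,-0.001,-0.001,0],[0,0,0,0.008,-0.001,-0.001,0],[0,0,0,0.012,-0.001,-0.001,0],[0,0,0,0.012,-0.001,-0.001,0]]}}

```text
t: 14.15
tool_pos: [0.5613, 0.3418, 0.1035]
eef_rot: [-152.5, 89.9, -162.5]
force: [0.5, -0.3, -0.8]
gripper_width: 0.0307
```

Call:
{"api": "step_arm", "payload": {"steps": [[0,0,0,0.001,0,0,0],[0,0,0,0.002,0,0,0],[0,0,0,0.002,0,0,0]]}}

```text
t: 14.45
tool_pos: [0.5618, 0.342, 0.1023]
eef_rot: [74.4, 90.0, 64.4]
force: [-0.3, -0.1, -0.3]
gripper_width: 0.0305
```

Call:
{"api": "step_arm", "payload": {"steps": [[0,0,0,0.0005,0,0,0],[0,0,0,0.001,0,0,0],[0,0,0,0.001,0,0,0]]}}

```text
t: 14.75
tool_pos: [0.5618, 0.342, 0.1013]
eef_rot: [84.6, 90.0, 74.6]
force: [-0.2, 0.8, -1.2]
gripper_width: 0.0307
```

Call:
{"api": "step_arm", "payload": {"steps": [[0,0,0,0.0005,0,0,0],[0,0,0,0.0015,0,0,0],[0,0,0,0.0015,0,0,0]]}}

```text
t: 15.05
tool_pos: [0.5618, 0.3418, 0.1001]
eef_rot: [-35.9, 90.0, -45.9]
force: [-0.3, -0.3, 1.3]
gripper_width: 0.0306
```

Call:
{"api": "step_arm", "payload": {"steps": [[0,0,0,0.0005,0,0,0],[0,0,0,0.001,0,0,0],[0,0,0,0.001,0,0,0]]}}

```text
t: 15.35
tool_pos: [0.5618, 0.3417, 0.0998]
eef_rot: [-29.7, 90.0, -39.7]
force: [-3.6, -3.4, 7.7]
gripper_width: 0.031
```

Contact. I back off slightly, release gradually and rise.

Call:
{"api": "step_arm", "payload": {"steps": [[0,0,0,-0.0005,0,0,0],[0,0,0,-0.0005,0,0,0.39],[0,0,0,-0.0005,0,0,0.42],[0,0,0,-0.0005,0,0,0.48],[0,0,0,-0.0005,0,0,0.55],[0,0,0,-0.0005,0,0,0.58],[0,0,0,-0.0005,0,0,0.58]]}}

```text
t: 16.05
tool_pos: [0.5618, 0.342, 0.0993]
eef_rot: [91.3, 90.0, 81.3]
force: [0.2, -0.8, -0.1]
gripper_width: 0.0494
```

Call:
{"api": "step_arm", "payload": {"steps": [[0,0,0,-0.01,0,0,0.58],[0,0,0,-0.04,0,0,0.58],[0,0,0,-0.08,0,0,0.58],[0,0,0,-0.1,0,0,0.6],[0,0,0,-0.1,0,0,0.6]]}}

```text
t: 16.55
tool_pos: [0.5636, 0.3427, 0.2045]
eef_rot: [30.6, 89.6, 20.6]
force: [-0.0, 0.6, 0.2]
gripper_width: 0.051
```

```bash
python3 d.py 0.549 -0.2735 0.19 91.8; python3 - <<'E'
from plant import env
from h import *
w=env.read_camera("wrist"); cv2.imwrite("pics/w10.png",w["color"][:,:,::-1])
E
```

```text
t 16.55 tcp [0.5636 0.3427 0.2045] phi 80.01 q1,q6 [20. 30.] F [-0.    0.65  0.19] w 0.051
phi 91.8 row [-0.2059  0.0063 -0.0029] [ 0.0129 -0.6094  0.0925] deg 11.8 q6 est -28.3
phi -88.2 row [ 2.9357 -0.0043 -0.0093] [ 0.0129 -0.6094  0.0925] deg 168.2 q6 est 151.7
```

View pics/w10.png

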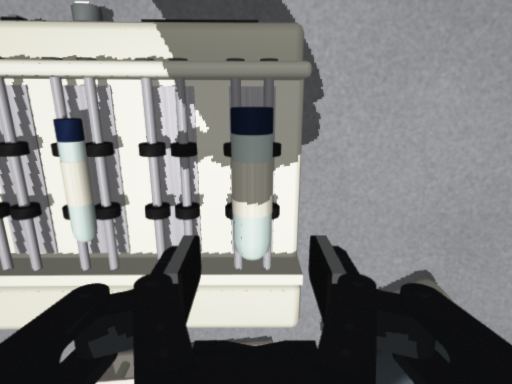

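The thick tube lies centred in lane d from (252,108) to (252,261), and slim is unchanged. Next is the wide tube.

Call:
{"api": "step_arm", "payload": {"steps": [[-0.2059,0,0,0.0129,-0.6094,0.0915,0.58],[-0.2059,0,0,0.0129,-0.6094,0.0915,0.58],[-0.2059,0,0,0.0129,-0.6094,0.0915,0.58],[-0.2059,0,0,0.0129,-0.6094,0.0915,0.58],[-0.2059,0,0,0.0129,-0.6094,0.0915,0.58],[-0.2059,0,0,0.0129,-0.6094,0.0915,0.58],[-0.2059,0,0,0.0129,-0.6094,0.0915,0.58],[-0.2059,0,0,0.0129,-0.6094,0.0915,0.58],[-0.2059,0,0,0.0129,-0.6094,0.0915,0.58],[-0.2059,0,0,0.0129,-0.6094,0.0915,0.58]]}}

```text
t: 17.6
tool_pos: [0.5481, -0.1584, 0.1876]
eef_rot: [142.5, 89.9, 144.3]
force: [1.0, 0.3, -0.4]
gripper_width: 0.0497
```

```bash
python3 d.py 0.549 -0.2735 0.14 91.7
```

```text
t 17.6 tcp [ 0.5481 -0.1584  0.1876] phi 91.8 q1,q6 [-29.3 -31.1] F [ 1.    0.34 -0.41] w 0.0497
phi 91.7 row [ 0.0017 -0.0012 -0.0009] [ 0.0475 -0.1151 -0.0026] deg 0.1 q6 est -28.2
phi 271.7 row [-3.1399e+00  1.5000e-03 -1.9000e-03] [ 0.0475 -0.1151 -0.0026] deg 179.9 q6 est -208.2
```

Call:
{"api": "step_arm", "payload": {"steps": [[0,0,0,0.02,-0.05,0,0.58],[0,0,0,0.047,-0.112,-0.002,0.58],[0,0,0,0.047,-0.112,-0.002,0.58],[0,0,0,0.047,-0.112,-0.002,0.58],[0,0,0,0.047,-0.112,-0.002,0.58],[0,0,0,0.047,-0.112,-0.002,0.58]]}}

```text
t: 18.2
tool_pos: [0.551, -0.2673, 0.1425]
eef_rot: [13.8, 90.0, 15.6]
force: [-0.2, 0.6, 0.6]
gripper_width: 0.0493
```

```bash
python3 hov.py .549 -.2735 .0155 1.7 .11 pics/w11.png; python3 d.py 0.549 -0.2735 0.010 91.7
```

```text
-0.5 [247.1 117.9]
0 [247.2 183.8]
0.5 [247.3 242.9]
t 18.25 tcp [ 0.5512 -0.2674  0.1427] phi 91.9 q1,q6 [-38.1 -40. ] F [ 0.64 -0.37  0.53] w 0.0495
phi 91.7 row [0.0035 0.0008 0.0003] [ 0.1327 -0.006  -0.0025] deg 0.2 q6 est -28.2
phi 271.7 row [-3.1381e+00 -5.0000e-04  1.3000e-03] [ 0.1327 -0.006  -0.0025] deg 179.8 q6 est -208.2
```

View pics/w11.png

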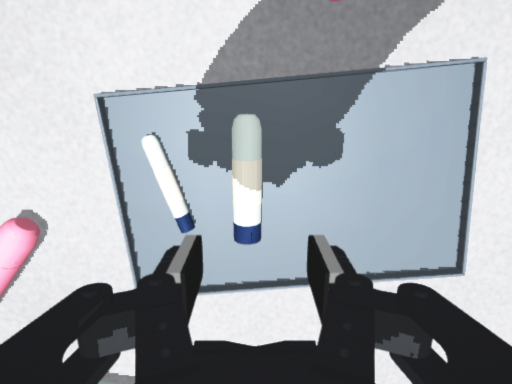

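Call:
{"api": "step_arm", "payload": {"steps": [[0,0,0,0.04,-0.006,-0.003,0.58],[0,0,0,0.08,-0.006,-0.003,0.58],[0,0,0,0.11,-0.006,-0.003,0.58],[0,0,0,0.125,-0.006,-0.003,0.58],[0,0,0,0.132,-0.006,-0.003,0.58],[0,0,0,0.132,-0.006,-0.003,0.58],[0,0,0,0.132,-0.006,-0.003,0.0],[0,0,0,0.132,-0.006,-0.003,0.0],[0,0,0,0.132,-0.006,-0.003,0.0],[0,0,0,0.132,-0.006,-0.003,0.0]]}}

```text
t: 19.25
tool_pos: [0.5489, -0.2755, 0.0119]
eef_rot: [-33.3, 89.8, -31.5]
force: [-0.4, 1.2, 5.9]
gripper_width: 0.0239
```

Call:
{"api": "step_arm", "payload": {"steps": [[0,0,0,0,0,0,0.0],[0,0,0,0,0,0,0.0],[0,0,0,-0.02,0,0,0.0],[0,0,0,-0.05,0,0,0.0],[0,0,0,-0.1,0,0,0.0],[0,0,0,-0.15,0,0,0.0],[0,0,0,-0.18,0,0,0.0],[0,0,0,-0.18,0,0,0.0],[0,0,0,-0.18,0,0,0.0]]}}

```text
t: 20.15
tool_pos: [0.5482, -0.2752, 0.1909]
eef_rot: [-38.2, 89.9, -36.4]
force: [-0.2, 0.4, -1.7]
gripper_width: 0.0234
```

```bash
python3 d.py 0.5466 0.273 0.19 80;  python3 - <<'E'
from plant import env
from h import *
w=env.read_camera("wrist"); cv2.imwrite("pics/w12.png",w["color"][:,:,::-1])
E
```

```text
t 20.15 tcp [ 0.5482 -0.2752  0.1909] phi 91.79 q1,q6 [-38.9 -40.7] F [-0.23  0.39 -1.71] w 0.0234
phi 80.0 row [0.2058 0.0017 0.0011] [2.00e-04 5.48e-01 1.55e-02] deg 11.8 q6 est 36.5
phi 260.0 row [-2.9357e+00 -1.6000e-03  2.6000e-03] [2.00e-04 5.48e-01 1.55e-02] deg 168.2 q6 est -143.5
```

View pics/w12.png

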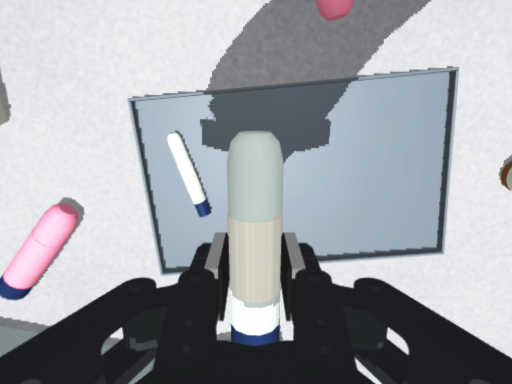

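The wide tube is held, round end at (255,131). Moving to lane c.

Call:
{"api": "step_arm", "payload": {"steps": [[0.2058,0,0,0,0.548,0.0165,0],[0.2058,0,0,0,0.548,0.0165,0],[0.2058,0,0,0,0.548,0.0165,0],[0.2058,0,0,0,0.548,0.0165,0],[0.2058,0,0,0,0.548,0.0165,0],[0.2058,0,0,0,0.548,0.0165,0],[0.2058,0,0,0,0.548,0.0165,0],[0.2058,0,0,0,0.548,0.0165,0],[0.2058,0,0,0,0.548,0.0165,0],[0.2058,0,0,0,0.548,0.0165,0]]}}

```text
t: 21.2
tool_pos: [0.5459, 0.2271, 0.1881]
eef_rot: [-160.6, 89.9, -170.6]
force: [0.2, -0.6, -1.3]
gripper_width: 0.024
```

Call:
{"api": "step_arm", "payload": {"steps": [[0,0,0,0,0.02,0,0],[0,0,0,0,0.046,0,0],[0,0,0,0,0.046,0,0],[0,0,0,0.025,0.046,0,0],[0,0,0,0.045,0.046,0,0],[0,0,0,0.045,0.046,0,0],[0,0,0,0.045,0.046,0,0]]}}

```text
t: 21.9
tool_pos: [0.5544, 0.2699, 0.1442]
eef_rot: [-155.9, 89.9, -165.9]
force: [-0.5, -0.2, -0.3]
gripper_width: 0.0236
```

```bash
python3 d.py 0.5476 0.2735 0.11 80;  python3 - <<'E'
from plant import env
from h import *
w=env.read_camera("wrist"); cv2.imwrite("pics/w13.png",w["color"][:,:,::-1])
E
```

```text
t 21.9 tcp [0.5544 0.2699 0.1442] phi 79.98 q1,q6 [13.8 23.8] F [-0.48 -0.19 -0.25] w 0.0236
phi 80.0 row [-0.0003 -0.0018  0.0008] [ 0.0342  0.0024 -0.0073] deg 0.1 q6 est 36.5
phi -100.0 row [3.1413e+00 1.3000e-03 2.9000e-03] [ 0.0342  0.0024 -0.0073] deg 180.0 q6 est 216.5
```

View pics/w13.png

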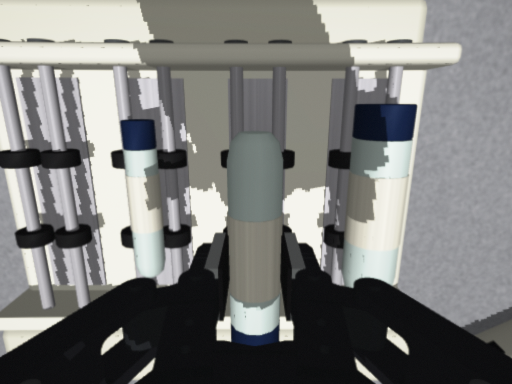

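Call:
{"api": "step_arm", "payload": {"steps": [[0,0,0,0.015,0.0024,-0.006,0],[0,0,0,0.025,0.0024,-0.006,0],[0,0,0,0.034,0.0024,-0.006,0],[0,0,0,0.034,0.0024,-0.006,0],[0,0,0,0.034,0.0024,-0.006,0]]}}

```text
t: 22.45
tool_pos: [0.5498, 0.2738, 0.1111]
eef_rot: [51.7, 90.0, 41.7]
force: [-0.9, 0.5, -0.8]
gripper_width: 0.0235
```

```bash
python3 d.py 0.5476 0.2735 0.097 80;  python3 - <<'E'
from plant import env
from h import *
w=env.read_camera("wrist"); cv2.imwrite("pics/w14.png",w["color"][:,:,::-1])
E
```

```text
t 22.45 tcp [0.5498 0.2738 0.1111] phi 80.0 q1,q6 [14.3 24.3] F [-0.9   0.46 -0.85] w 0.0235
phi 80.0 row [-0.      0.0001 -0.0001] [ 0.0141 -0.0007 -0.0021] deg 0.0 q6 est 36.5
phi -100.0 row [ 3.1416e+00 -1.0000e-04 -1.0000e-04] [ 0.0141 -0.0007 -0.0021] deg 180.0 q6 est 216.5
```

View pics/w14.png

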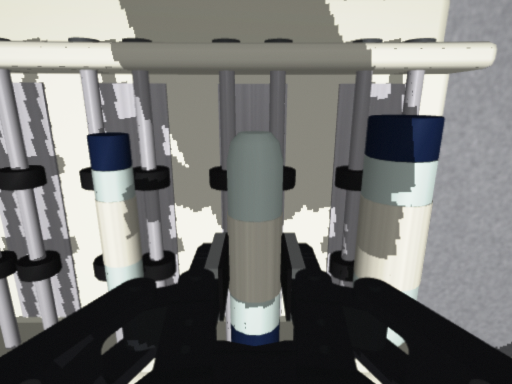

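Lane c's near rings span 210 to 295, so they're centred at 252.5 against the tube at 255. I shift 1 mm and lower.

Call:
{"api": "step_arm", "payload": {"steps": [[0,0,0,0.005,-0.001,-0.002,0],[0,0,0,0.009,-0.001,-0.002,0],[0,0,0,0.013,-0.001,-0.002,0],[0,0,0,0.014,-0.001,-0.002,0],[0,0,0,0.014,-0.001,-0.002,0]]}}

```text
t: 23.0
tool_pos: [0.5473, 0.2732, 0.0966]
eef_rot: [-164.6, 90.0, -174.6]
force: [-0.5, 0.8, -0.3]
gripper_width: 0.0241
```

Call:
{"api": "step_arm", "payload": {"steps": [[0,0,0,0.0005,0,0,0],[0,0,0,0.001,0,0,0],[0,0,0,0.0015,0,0,0],[0,0,0,0.0015,0,0,0]]}}

```text
t: 23.4
tool_pos: [0.5475, 0.2733, 0.0954]
eef_rot: [73.0, 90.0, 63.0]
force: [0.2, 0.1, -0.8]
gripper_width: 0.0235
```

Call:
{"api": "step_arm", "payload": {"steps": [[0,0,0,0.0005,0,0,0],[0,0,0,0.001,0,0,0],[0,0,0,0.001,0,0,0]]}}

```text
t: 23.7
tool_pos: [0.5475, 0.2732, 0.0944]
eef_rot: [-7.2, 90.0, -17.2]
force: [0.5, -0.2, -0.2]
gripper_width: 0.0233
```

Call:
{"api": "step_arm", "payload": {"steps": [[0,0,0,0.0005,0,0,0],[0,0,0,0.001,0,0,0],[0,0,0,0.001,0,0,0]]}}

```text
t: 24.0
tool_pos: [0.5475, 0.273, 0.0939]
eef_rot: [-55.0, 90.0, -65.0]
force: [-2.9, -2.7, 5.1]
gripper_width: 0.0235
```

Call:
{"api": "step_arm", "payload": {"steps": [[0,0,0,0.0005,0,0,0],[0,0,0,0.0005,0,0,0]]}}

```text
t: 24.2
tool_pos: [0.5476, 0.2729, 0.0939]
eef_rot: [-40.7, 90.0, -50.7]
force: [-3.8, -2.9, 7.6]
gripper_width: 0.0234
```

Call:
{"api": "step_arm", "payload": {"steps": [[0,0,0,-0.0007,0,0,0],[0,0,0,-0.0007,0,0,0.3],[0,0,0,-0.0007,0,0,0.33],[0,0,0,-0.0007,0,0,0.4],[0,0,0,-0.0007,0,0,0.48],[0,0,0,-0.0007,0,0,0.5],[0,0,0,-0.0007,0,0,0.5]]}}

```text
t: 24.9
tool_pos: [0.5475, 0.2733, 0.0935]
eef_rot: [94.6, 90.0, 84.6]
force: [0.3, -0.0, -1.0]
gripper_width: 0.0429
```

Call:
{"api": "step_arm", "payload": {"steps": [[0,0,0,-0.01,0,0,0.5],[0,0,0,-0.04,0,0,0.5],[0,0,0,-0.08,0,0,0.5],[0,0,0,-0.105,0,0,0.5],[0,0,0,-0.105,0,0,0.45]]}}

```text
t: 25.4
tool_pos: [0.5496, 0.2738, 0.2042]
eef_rot: [24.9, 89.6, 14.9]
force: [0.5, -0.3, 1.0]
gripper_width: 0.0386
```

```bash
python3 d.py 0.5555 -0.3415 0.19 111; python3 - <<'E'
from plant import env
from h import *
w=env.read_camera("wrist"); cv2.imwrite("pics/w15.png",w["color"][:,:,::-1])
E
```

```text
t 25.4 tcp [0.5496 0.2738 0.2042] phi 80.01 q1,q6 [14.3 24.3] F [ 0.51 -0.27  0.96] w 0.0386
phi 111.0 row [-0.5409  0.0075 -0.0013] [ 0.0131 -0.605   0.1125] deg 31.0 q6 est -52.6
phi -69.0 row [ 2.6007e+00 -1.7000e-03 -1.0100e-02] [ 0.0131 -0.605   0.1125] deg 149.0 q6 est 127.4
```

View pics/w15.png

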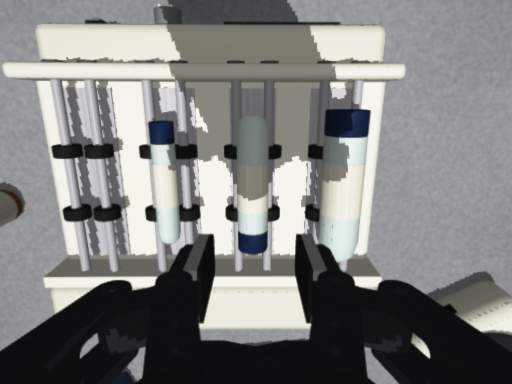

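The slim, wide and thick tubes all lie in lanes b, c and d, with wide at (252,117) to (252,253). The last one is the thin tube.

Call:
{"api": "step_arm", "payload": {"steps": [[-0.5409,0,0,0.0131,-0.605,0.1115,0.45],[-0.5409,0,0,0.0131,-0.605,0.1115,0.45],[-0.5409,0,0,0.0131,-0.605,0.1115,0.45],[-0.5409,0,0,0.0131,-0.605,0.1115,0.45],[-0.5409,0,0,0.0131,-0.605,0.1115,0.45],[-0.5409,0,0,0.0131,-0.605,0.1115,0.45],[-0.5409,0,0,0.0131,-0.605,0.1115,0.45],[-0.5409,0,0,0.0131,-0.605,0.1115,0.45],[-0.5409,0,0,0.0131,-0.605,0.1115,0.45],[-0.5409,0,0,0.0131,-0.605,0.1115,0.45]]}}

```text
t: 26.45
tool_pos: [0.5506, -0.2178, 0.1872]
eef_rot: [117.1, 89.9, 138.1]
force: [0.1, 0.2, 0.5]
gripper_width: 0.0387
```

```bash
python3 d.py 0.5555 -0.3415 0.14 111
```

```text
t 26.45 tcp [ 0.5506 -0.2178  0.1872] phi 110.99 q1,q6 [-34.2 -55.2] F [0.06 0.18 0.54] w 0.0387
phi 111.0 row [-0.0001 -0.0006 -0.0012] [ 0.047  -0.1173 -0.0397] deg 0.1 q6 est -52.6
phi -69.0 row [ 3.1415e+00 -1.8000e-03  9.0000e-04] [ 0.047  -0.1173 -0.0397] deg 180.0 q6 est 127.4
```

Call:
{"api": "step_arm", "payload": {"steps": [[0,0,0,0.02,-0.05,-0.01,0.45],[0,0,0,0.047,-0.115,-0.039,0.45],[0,0,0,0.047,-0.115,-0.039,0.45],[0,0,0,0.047,-0.115,-0.039,0.45],[0,0,0,0.047,-0.115,-0.039,0.45],[0,0,0,0.047,-0.115,-0.039,0.45],[0,0,0,0.047,-0.115,-0.039,0.45]]}}

```text
t: 27.15
tool_pos: [0.5567, -0.3364, 0.1418]
eef_rot: [-47.3, 90.0, -26.2]
force: [-0.3, -0.1, 0.3]
gripper_width: 0.0388
```

```bash
python3 hov.py .5555 -.3415 .010 21 .09 pics/w16.png; python3 d.py 0.5555 -0.3415 0.007 111
```

```text
-0.5 [248.8 129. ]
0 [248.9 181.5]
0.5 [249.  229.7]
t 27.2 tcp [ 0.5567 -0.3365  0.1418] phi 111.08 q1,q6 [-42.6 -63.7] F [-0.55 -0.38  0.81] w 0.0383
phi 111.0 row [0.0013 0.0005 0.0006] [ 0.1348 -0.0042 -0.003 ] deg 0.1 q6 est -52.6
phi 291.0 row [-3.1403e+00 -1.0000e-03  8.0000e-04] [ 0.1348 -0.0042 -0.003 ] deg 179.9 q6 est -232.6
```

View pics/w16.png

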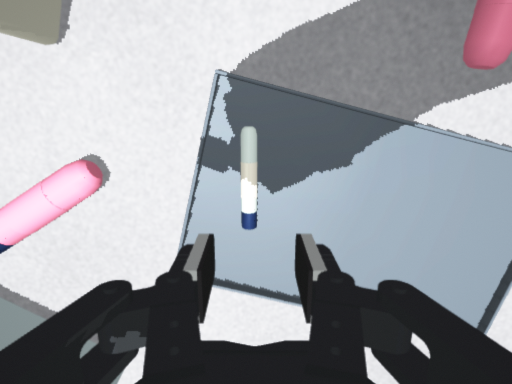

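The thin tube is at (249,127) to (249,229), as projected. Descending.

Call:
{"api": "step_arm", "payload": {"steps": [[0,0,0,0.04,-0.0042,-0.003,0.45],[0,0,0,0.08,-0.0042,-0.003,0.45],[0,0,0,0.11,-0.0042,-0.003,0.45],[0,0,0,0.125,-0.0042,-0.003,0.45],[0,0,0,0.134,-0.0042,-0.003,0.45],[0,0,0,0.134,-0.0042,-0.003,0.45],[0,0,0,0.134,-0.0042,-0.003,0.0],[0,0,0,0.134,-0.0042,-0.003,0.0],[0,0,0,0.134,-0.0042,-0.003,0.0],[0,0,0,0.134,-0.0042,-0.003,0.0]]}}

```text
t: 28.2
tool_pos: [0.556, -0.3433, 0.0092]
eef_rot: [-59.8, 89.8, -38.8]
force: [-0.7, 0.6, 6.8]
gripper_width: 0.0127
```

Call:
{"api": "step_arm", "payload": {"steps": [[0,0,0,0,0,0,0.0],[0,0,0,0,0,0,0.0],[0,0,0,-0.02,0,0,0.0],[0,0,0,-0.05,0,0,0.0],[0,0,0,-0.1,0,0,0.0],[0,0,0,-0.15,0,0,0.0],[0,0,0,-0.18,0,0,0.0],[0,0,0,-0.18,0,0,0.0],[0,0,0,-0.18,0,0,0.0]]}}

```text
t: 29.1
tool_pos: [0.5554, -0.3428, 0.1883]
eef_rot: [-62.5, 89.9, -41.5]
force: [0.1, -0.3, -1.3]
gripper_width: 0.0123
```

```bash
python3 d.py 0.523 0.135 0.19 80;  python3 - <<'E'
from plant import env
from h import *
w=env.read_camera("wrist"); cv2.imwrite("pics/w17.png",w["color"][:,:,::-1])
E
```

```text
t 29.1 tcp [ 0.5554 -0.3428  0.1883] phi 111.0 q1,q6 [-43.1 -64.1] F [ 0.11 -0.26 -1.31] w 0.0123
phi 80.0 row [0.541  0.0015 0.0016] [-0.0025  0.4577  0.141 ] deg 31.0 q6 est 24.5
phi 260.0 row [-2.6006e+00 -2.1000e-03  2.0000e-03] [-0.0025  0.4577  0.141 ] deg 149.0 q6 est -155.5
```

View pics/w17.png

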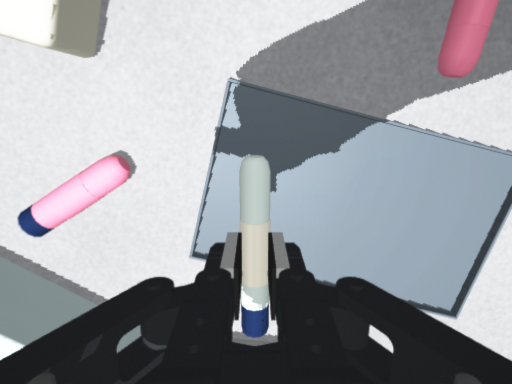

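Call:
{"api": "step_arm", "payload": {"steps": [[0.541,0,0,-0.0025,0.4577,0.141,0],[0.541,0,0,-0.0025,0.4577,0.141,0],[0.541,0,0,-0.0025,0.4577,0.141,0],[0.541,0,0,-0.0025,0.4577,0.141,0],[0.541,0,0,-0.0025,0.4577,0.141,0],[0.541,0,0,-0.0025,0.4577,0.141,0],[0.541,0,0,-0.0025,0.4577,0.141,0],[0.541,0,0,-0.0025,0.4577,0.141,0],[0.541,0,0,-0.0025,0.4577,0.141,0],[0.541,0,0,-0.0025,0.4577,0.141,0]]}}

```text
t: 30.15
tool_pos: [0.5208, 0.1387, 0.1879]
eef_rot: [177.4, 89.8, 167.5]
force: [1.1, -1.5, -0.9]
gripper_width: 0.0122
```

Call:
{"api": "step_arm", "payload": {"steps": [[0,0,0,0,0,0,0],[0,0,0,0,0,0,0],[0,0,0,0.02,0,0,0],[0,0,0,0.045,0,0,0],[0,0,0,0.045,0,0,0],[0,0,0,0.045,0,0,0]]}}

```text
t: 30.75
tool_pos: [0.5221, 0.1345, 0.1443]
eef_rot: [-168.9, 89.9, -178.9]
force: [-1.4, 0.1, 0.3]
gripper_width: 0.0124
```

```bash
python3 d.py 0.523 0.135 0.105 80;  python3 - <<'E'
from plant import env
from h import *
w=env.read_camera("wrist"); cv2.imwrite("pics/w18.png",w["color"][:,:,::-1])
E
```

```text
t 30.75 tcp [0.5221 0.1345 0.1443] phi 79.92 q1,q6 [ 0.5 10.6] F [-1.44  0.1   0.29] w 0.0124
phi 80.0 row [-0.0014 -0.0016  0.0003] [0.0393 0.0007 0.0008] deg 0.1 q6 est 24.5
phi -100.0 row [3.1402e+00 5.0000e-04 2.5000e-03] [0.0393 0.0007 0.0008] deg 179.9 q6 est 204.5
```

View pics/w18.png

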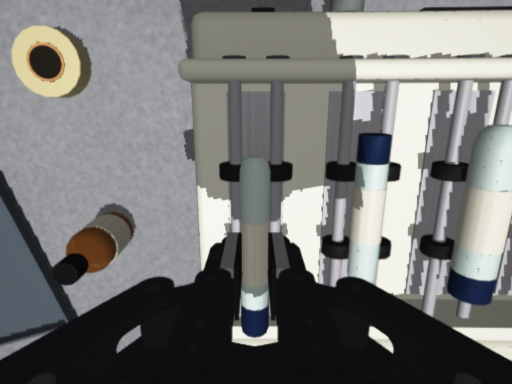

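Lane a's rings at (232,172) and (279,172) are centred at 255.5, and the tube is at 255. Lowering.

Call:
{"api": "step_arm", "payload": {"steps": [[0,0,0,0.02,0.0005,0.001,0],[0,0,0,0.035,0.0005,0.001,0],[0,0,0,0.044,0.0005,0.001,0],[0,0,0,0.049,0.0005,0.001,0],[0,0,0,0.049,0.0005,0.001,0],[0,0,0,0.049,0.0005,0.001,0]]}}

```text
t: 31.4
tool_pos: [0.5239, 0.1358, 0.0962]
eef_rot: [17.1, 90.0, 7.1]
force: [1.0, -1.1, 0.8]
gripper_width: 0.0125
```

```bash
python3 d.py 0.523 0.135 0.09 80;  python3 - <<'E'
from plant import env
from h import *
w=env.read_camera("wrist"); cv2.imwrite("pics/w19.png",w["color"][:,:,::-1])
E
```

```text
t 31.4 tcp [0.5239 0.1358 0.0962] phi 80.0 q1,q6 [ 0.7 10.7] F [ 1.01 -1.14  0.85] w 0.0125
phi 80.0 row [ 0.0001  0.0006 -0.0002] [ 0.0062 -0.0009 -0.0008] deg 0.0 q6 est 24.5
phi 260.0 row [-3.1415e+00  3.0000e-04  1.0000e-03] [ 0.0062 -0.0009 -0.0008] deg 180.0 q6 est -155.5
```

View pics/w19.png

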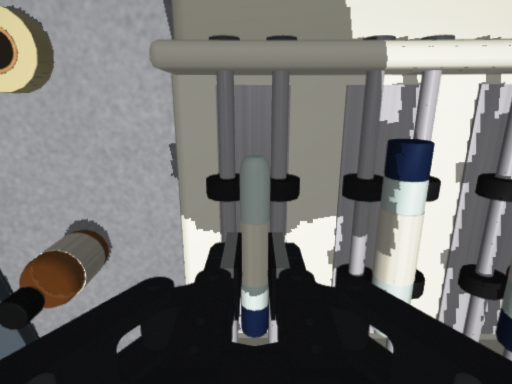

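Call:
{"api": "step_arm", "payload": {"steps": [[0,0,0,0.002,-0.0005,0,0],[0,0,0,0.004,-0.0005,0,0],[0,0,0,0.0055,-0.0005,0,0],[0,0,0,0.0055,-0.0005,0,0]]}}

```text
t: 31.85
tool_pos: [0.5235, 0.1351, 0.0901]
eef_rot: [-79.8, 90.0, -89.8]
force: [0.3, -0.1, 1.1]
gripper_width: 0.0123
```

Call:
{"api": "step_arm", "payload": {"steps": [[0,0,0,0.0005,0,0,0],[0,0,0,0.001,0,0,0],[0,0,0,0.001,0,0,0]]}}

```text
t: 32.15
tool_pos: [0.5235, 0.1349, 0.0895]
eef_rot: [-73.4, 90.0, -83.4]
force: [-2.0, -3.7, 4.7]
gripper_width: 0.0123
```

Call:
{"api": "step_arm", "payload": {"steps": [[0,0,0,0.0005,0,0,0],[0,0,0,0.0005,0,0,0]]}}

```text
t: 32.35
tool_pos: [0.5236, 0.135, 0.0894]
eef_rot: [-60.6, 90.0, -70.6]
force: [-2.9, -3.9, 8.1]
gripper_width: 0.0121
```

Call:
{"api": "step_arm", "payload": {"steps": [[0,0,0,-0.0008,0,0,0],[0,0,0,-0.0008,0,0,0.17],[0,0,0,-0.0008,0,0,0.2],[0,0,0,-0.0008,0,0,0.26],[0,0,0,-0.0008,0,0,0.34],[0,0,0,-0.0008,0,0,0.38],[0,0,0,-0.0008,0,0,0.38]]}}

```text
t: 33.05
tool_pos: [0.5235, 0.1353, 0.0894]
eef_rot: [102.6, 90.0, 92.6]
force: [-0.6, -0.4, 0.1]
gripper_width: 0.0326
```

Call:
{"api": "step_arm", "payload": {"steps": [[0,0,0,-0.01,0,0,0.38],[0,0,0,-0.04,0,0,0.38],[0,0,0,-0.08,0,0,0.38],[0,0,0,-0.12,0,0,0.38],[0,0,0,-0.12,0,0,0.38],[0,0,0,-0.12,0,0,0.38]]}}

```text
t: 33.65
tool_pos: [0.5243, 0.1353, 0.2111]
eef_rot: [12.1, 89.8, 2.1]
force: [0.0, -0.7, -0.9]
gripper_width: 0.0322
```

```bash
python3 d.py 0.46 0.0 0.25 80; python3 - <<'E'
from plant import env
from h import *
w=env.read_camera("wrist"); cv2.imwrite("pics/w20.png",w["color"][:,:,::-1])
E
```

```text
t 33.65 tcp [0.5243 0.1353 0.2111] phi 80.0 q1,q6 [ 0.6 10.6] F [ 0.04 -0.69 -0.91] w 0.0322
phi 80.0 row [ 0.      0.0027 -0.0006] [-0.0391 -0.1444 -0.0398] deg 0.2 q6 est 10.0
phi 260.0 row [-3.1415e+00  9.0000e-04  4.3000e-03] [-0.0391 -0.1444 -0.0398] deg 180.0 q6 est -170.0
```

View pics/w20.png

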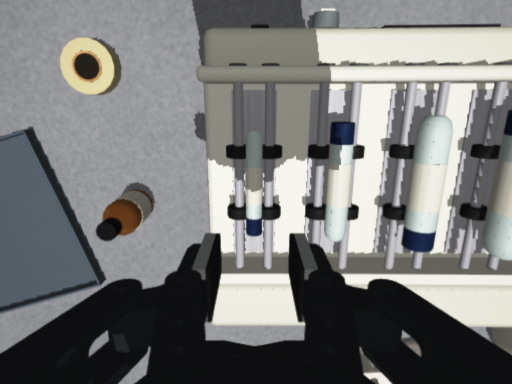

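All four tubes are in their lanes, with thin at (254,130) to (254,235). I move the arm clear for a final check from the fixed cameras.

Call:
{"api": "step_arm", "payload": {"steps": [[0,0,0,-0.03,-0.02,0,0.38],[0,0,0,-0.06,-0.06,0,0.38],[0,0,0,-0.06,-0.11,0,0.38],[0,0,0,-0.06,-0.16,0,0.38],[0,0,0,-0.06,-0.21,0,0.38],[0,0,0,-0.06,-0.26,0,0.38],[0,0,0,-0.06,-0.3,0,0.38],[0,0,0,-0.06,-0.3,0,0.38]]}}

```text
t: 34.5
tool_pos: [0.4699, -0.164, 0.2675]
eef_rot: [174.9, 89.8, 164.6]
force: [0.8, -0.2, 0.4]
gripper_width: 0.0324
```

```bash
cat > fin.py <<'E'
from plant import env
from h import *
t=env.read_camera("top"); s=env.read_camera("side")
cv2.imwrite("pics/fin.png",np.vstack([cv2.resize(t["color"][85:210,95:255],(640,500)[:2] and (640,500),interpolation=cv2.INTER_CUBIC)])[:,:,::-1])
cv2.imwrite("pics/finS.png",cv2.resize(s["color"][80:200,210:330],(600,600),interpolation=cv2.INTER_CUBIC)[:,:,::-1])
E
python3 fin.py
```

```text
(no output)
```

View pics/fin.png

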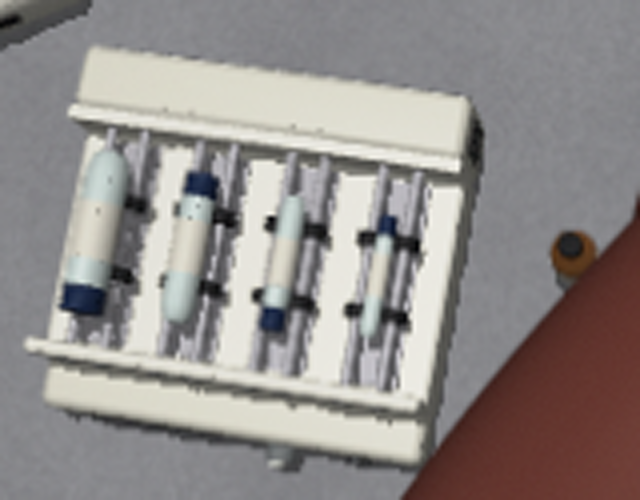

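View pics/finS.png

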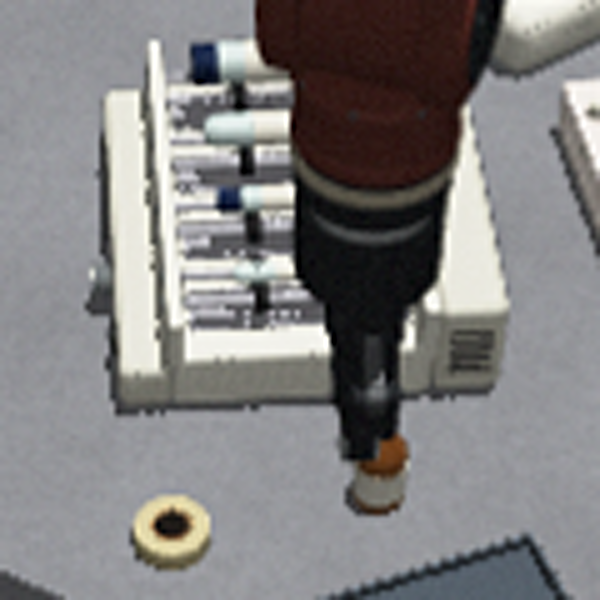

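Let me measure the final positions against the lane frame.

```bash
cat > fin2.py <<'E'
from plant import env
from h import *
import time
def run():
    t=env.read_camera("top"); im=t["color"]; i=im.astype(int)
    c=np.array([.5405,.238]);th=np.radians(-10.0); R=np.array([[np.cos(th),-np.sin(th)],[np.sin(th),np.cos(th)]])
    for nm,l,z,L in (("thin a",-.105,.0124,.09),("slim b",-.035,.0159,.1),("wide c",.035,.0196,.11),("thick d",.105,.0237,.12)):
        ex=np.array([R@[x,l]+c for x in (-L/2,0,L/2)]); q=proj(t,np.c_[ex,np.full(3,.078+z)])
        # label pixels (pinkish: R-B>12) around the expected middle + caps
        m=(i[:,:,0]-i[:,:,2]>14)&(i[:,:,0]>120)
        yy,xx=np.mgrid[:384,:512]; near=np.hypot(xx-q[1,0],yy-q[1,1])<13
        lab=near&m
        navy=(i[:,:,2]-i[:,:,0]>22)&(i[:,:,0]<70)&(np.hypot(xx-q[1,0],yy-q[1,1])<24)
        P=onplane(t,np.argwhere(lab)[:,::-1].astype(float),.078+z)[:,:2]; C=onplane(t,np.argwhere(navy)[:,::-1].astype(float),.078+z)[:,:2]
        p=(P.mean(0)-c)@R-[0,l]; k=(C.mean(0)-c)@R-[0,l]
        d=k-p
        print(nm,"label centre in lane mm",(p*1000).round(1),len(P),"cap mm",(k*1000).round(1),len(C),"angle",np.degrees(np.arctan(d[1]/d[0])).round(1),"pred px",q[1].round(1))
run(); print(env.observe()["t"]); run()
E
python3 fin2.py
```

```text
thin a label centre in lane mm [-0.1  2.3] 29 cap mm [36.3  0.5] 18 angle -2.9 pred px [189.6 153. ]
slim b label centre in lane mm [-2.   2.1] 44 cap mm [-44.2   1.6] 25 angle 0.8 pred px [165.9 149.3]
wide c label centre in lane mm [-1.3  5. ] 80 cap mm [45.1  1.2] 35 angle -4.8 pred px [142.3 145.6]
thick d label centre in lane mm [-1.4  6.5] 92 cap mm [-51.5   2.1] 56 angle 5.0 pred px [119.  141.9]
34.65
thin a label centre in lane mm [-0.7  2. ] 31 cap mm [36.7  0.8] 17 angle -1.9 pred px [189.6 153. ]
slim b label centre in lane mm [-2.7  3.1] 46 cap mm [-44.2   1.9] 26 angle 1.6 pred px [165.9 149.3]
wide c label centre in lane mm [-1.3  4.9] 79 cap mm [44.7  0.9] 37 angle -5.0 pred px [142.3 145.6]
thick d label centre in lane mm [-1.2  6.7] 95 cap mm [-51.5   2.1] 56 angle 5.2 pred px [119.  141.9]
```

The label mask likely picks up the cream deck, so I use the cap and the bluish round end instead.

```bash
sed -i 's/m=(i\[:,:,0\]-i\[:,:,2\]>14)&(i\[:,:,0\]>120)/m=(i[:,:,1]-i[:,:,0]>5)\&(i[:,:,1]>110)/; s/<13/<24/; s/label centre/plastic centre/' fin2.py; python3 fin2.py
```

```text
thin a plastic centre in lane mm [-12.9   9. ] 69 cap mm [36.7  0.8] 17 angle -9.4 pred px [189.6 153. ]
slim b plastic centre in lane mm [9.6 4.1] 119 cap mm [-44.2   1.6] 25 angle 2.6 pred px [165.9 149.3]
wide c plastic centre in lane mm [-10.8   3.3] 188 cap mm [45.1  1.2] 35 angle -2.2 pred px [142.3 145.6]
thick d plastic centre in lane mm [10.3 -6.6] 216 cap mm [-51.5   2.4] 55 angle -8.3 pred px [119.  141.9]
34.75
thin a plastic centre in lane mm [-12.6   9. ] 69 cap mm [36.3  0.5] 18 angle -9.9 pred px [189.6 153. ]
slim b plastic centre in lane mm [9.3 4.1] 120 cap mm [-41.1   3.9] 26 angle 0.3 pred px [165.9 149.3]
wide c plastic centre in lane mm [-10.8   2.7] 189 cap mm [44.5  0.6] 38 angle -2.1 pred px [142.3 145.6]
thick d plastic centre in lane mm [10.6 -7.2] 217 cap mm [-51.5   2.1] 56 angle -8.6 pred px [119.  141.9]
```

```bash
cat > fin3.py <<'E'
from plant import env
from h import *
t=env.read_camera("top"); i=t["color"].astype(int)
c=np.array([.5405,.238]);th=np.radians(-10.0); R=np.array([[np.cos(th),-np.sin(th)],[np.sin(th),np.cos(th)]])
yy,xx=np.mgrid[:384,:512]; px=np.c_[xx.ravel(),yy.ravel()].astype(float); f=i.reshape(-1,3)
for nm,l,z,L,r in (("thin a",-.105,.0124,.09,.007),("slim b",-.035,.0159,.1,.0095),("wide c",.035,.0196,.11,.0125),("thick d",.105,.0237,.12,.016)):
    P=(onplane(t,px,.078+z)[:,:2]-c)@R-[0,l]
    box=(abs(P[:,1])<r+.010)&(abs(P[:,0])<L/2+.02)
    pl=box&(f[:,1]-f[:,0]>6)&(f[:,1]>120); cap=box&(f[:,2]-f[:,0]>22)&(f[:,0]<70)
    A=P[pl];C=P[cap]; s=np.sign(C[:,0].mean()); E=A[A[:,0]*s<-.015]  # round end part
    e,k=E.mean(0),C.mean(0); ang=np.degrees(np.arctan((k-e)[1]/(k-e)[0])); lo,hi=min(E[:,0].min(),C[:,0].min()),max(E[:,0].max(),C[:,0].max())
    print(nm,"round end",(e*1e3).round(1),len(E),"cap",(k*1e3).round(1),"angle",ang.round(1),"mid along",round((lo+hi)*500,1),"len",round((hi-lo)*1e3))
E
python3 fin3.py; python3 d.py .46 -.16 .25 80
```

```text
thin a round end [-31.5   1.7] 42 cap [36.3  0.5] angle -1.1 mid along -1.5 len 87
slim b round end [30.3  1.8] 60 cap [-44.2   1.9] angle -0.1 mid along -2.5 len 97
wide c round end [-38.6   2.3] 86 cap [44.7  0.9] angle -0.9 mid along -2.3 len 110
thick d round end [38.7  2.2] 113 cap [-51.5   2.1] angle 0.0 mid along -1.5 len 118
t 34.85 tcp [ 0.4717 -0.159   0.2693] phi 80.11 q1,q6 [-33.7 -23.8] F [-0.17  0.19  0.08] w 0.0322
phi 80.0 row [ 0.0019 -0.0002 -0.0003] [ 0.0193 -0.0029 -0.0113] deg 0.1 q6 est -9.2
phi 260.0 row [-3.1397e+00  5.0000e-04 -4.0000e-04] [ 0.0193 -0.0029 -0.0113] deg 179.9 q6 est -189.2
```

Call:
{"api": "step_arm", "payload": {"steps": [[0,0,0,0,0,0,0.38],[0,0,0,0,0,0,0.38],[0,0,0,0,0,0,0.38],[0,0,0,0,0,0,0.38],[0,0,0,0,0,0,0.38]]}}

```text
t: 35.35
tool_pos: [0.4715, -0.1602, 0.2695]
eef_rot: [24.8, 90.0, 14.8]
force: [0.4, 0.6, -0.2]
gripper_width: 0.0322
```

```bash
python3 fin3.py
```

```text
thin a round end [-31.5   1.7] 42 cap [36.7  0.8] angle -0.8 mid along -1.5 len 87
slim b round end [30.3  1.6] 59 cap [-44.2   1.6] angle 0.0 mid along -2.5 len 97
wide c round end [-38.3   2.5] 85 cap [44.9  1.2] angle -0.9 mid along -1.5 len 109
thick d round end [38.7  2.2] 113 cap [-51.3   2.6] angle -0.3 mid along -1.5 len 118
```

All four tubes are within 3 mm along and about 2.5 mm across of their lane middles, within about 1° of the rollers, and unmoved over 0.5 s. Handing in.

```bash
python3 -c "
from plant import env
print(env.job_done())"
```

```text
the job is handed in; nothing more can be done
None
```

I loaded the roller and handed the job in at about 35 s of the 141 s allowed. The tray stood on the right, so the thin tube is in lane a, slim in b, wide in c and thick in d. Each tube was lowered until it touched the rings, then released gently.

- **Final top-camera check:** every tube lies within about 2.5 mm along and 2.5 mm across of its lane's middle. Each is within about 1° of the rollers and had not moved by more than the measuring noise after 0.5 s. I did not measure resting heights.
- **Bottle and arm:** the bottle was still upright where it started, by eye in the last pictures. The arm was clear of everything.
- **Checks that disagreed:** two earlier versions of the final check gave offsets up to 9 mm and angles up to 10°, because their colour masks also picked up the deck and neighbouring tubes. The third version, masked to each lane, gave the figures above and agreed with the wrist pictures. The top, side and wrist cameras also differed by 1–3 mm on where things were. I mostly used in-between values and centred each tube on its rings in the wrist picture.

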